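# Clamp a filter cassette in a screw clamp

## Robot

A 6-joint arm with a two-finger parallel gripper is mounted at the origin on a cart in front of the work surface, level with it; the furniture and walls round the work are solid. World frame = base frame: x ahead of the robot, y to its left, z up, the work surface at z = 0. Lengths are in m, angles in rad, forces in N, time in s.
With the tool pointing down it reaches from about 0.3 to 0.875 m from the base axis. Payload 6.4 kg.
Tool frame: the origin (TCP) lies on the centre line of the jaws, within the pads' length; the fingertips stand 25 mm ahead of it and the grasp point (between the pads) lies 6 mm ahead of it (ctrl.tips_ahead is the z of the fingertips in the tool frame, in m); z points along the fingers, x is the direction in which the jaws open and shut, and the axes are right-handed (so a half turn about z gives the same grasp; the last joint's range is limited). The gripper opens to 85 mm and grips with 20 to 120 N. Pads are 22 mm wide; open, the fingers measure 114 mm over their backs; the gripper's body (76 mm by 85 mm) begins 54 mm behind the grasp point. The pads swing forward as they close: fully open they stand 13 mm farther back than shut.
Start: joints at [-1.432, 0.181, 1.607, -0, 1.354, -0.206], TCP at [0.194, -0.541, 0.256] pointing down, gripper open.
Joint ranges: [-2.99, 2.99], [-0.89, 2.07], [0.3, 2.58], [-1.14, 4.28], [0, 2.63], [-3.12, 3.12]. Speed limits (rad/s): [2.57, 2.57, 3.01, 3.14, 3.14, 3.14].

## Interface

Orientations are given as a unit quaternion [w, x, y, z].
In Python, from bench import ctrl gives the robot as it stands.
- The arm moves only by the shell command python3 -m pendant 'ROWS'. ROWS is JSON, a list that holds one entry, the list of rows, each a list of 7 numbers: the shift along the tool's x, y, z in m, then the turn, a rotation vector about the tool's x, y, z in rad, then the closure, from -1 (fully open) to 1 (shut). A call has 1 to 10 rows; each row shifts and turns the commanded pose from where the row before left it, along the tool's axes as they then stand; what a row does not reach is not made up. A row lasts 1/10 s, in which the tool goes at most 50 mm and 8.59 degrees, less where a joint would pass 70% of its speed; a pose out of reach is approached as far as the arm can. A call with a gripper value outside its range is refused whole. The fingers move at their own pace and stop on an object; the grip force is fixed at half the most. Time passes only in rows, so rows that do not move let the fingers close. It gives the time, the measured TCP pose, the force and the opening at its end, in the units of the state.
- ctrl.get_obs(): the state, without advancing time (a new reading comes with each control period).
- ctrl.camera(name): name is "scene" or "top"; returns (picture, depth): 420x560x3 uint8, red, green, blue; 420x560 float32, m along the optical axis (not along the pixel's ray), 0 where there is no reading.
- ctrl.calibration(name): a dict with "fov_y" (degrees; the focal length in pixels is half the picture's height over the tangent of half this angle, whatever the lens; pixels are square), "cx", "cy" (the principal point, pixels), "D" ([k1, k2, p1, p2, k3] as OpenCV has them; the pictures are not rectified), "camera_from_world" (4x4, takes a point from world to camera coordinates). Camera axes: x right, y down, z forward; pixel columns grow to the right and rows downward; lengths in m; the calibration is good to about 2 mm. A picture is of the moment at which its call begins. calibration takes no time and is no camera call.
- ctrl.hand_in(): hands the job in, once; it reports no verdict.
The state is a dict: "time_s": time; "q": joint angles; "dq": joint speeds; "joint_efforts": joint torques, N m; "eef_pos": TCP position; "eef_rot": TCP orientation; "wrist_force": force on the tool from outside, world axes, zero at the start; "torque": the same for the moment, N m; "opening": opening from 0.0 (shut) to 1.0 (fully open).
Only numpy, scipy, OpenCV 4.12 (cv2) and the standard library are available. Lean on these libraries where they do the work, as an engineer would, in place of code of your own. Each camera call takes 0.05 s, during which the arm holds its last target.

## Task

Slide the filter cassette into the mouth of the screw clamp, raised side up and tongue towards the open side, until it is fully home against the back stop, and let go of it. Then turn the clamp's T-handle clockwise, regripping as needed, until the rising resistance shows that the cassette is firmly clamped - not just touched, and not overtightened - and let go of the handle. Do not disturb the bottle, the beaker or the well plate.

Things in the scene. Friction and masses are not known exactly. Their poses are not given: they have to be found in the camera images.
- clamp: Grey screw clamp fixed to the worktop. Origin on the worktop under the vertical screw axis; x points from the open mouth to the column, z up. Flat anvil 16 mm above the worktop, x = -50 to +75 mm. The arm over it: 36 mm wide, front edge x = -20 mm, underside 82 mm, top 108 mm, brass nut to 113 mm above the worktop.
- anvil (a point): Point on the anvil's top on the screw axis, axes as the clamp; a fully home cassette has its origin here, axes parallel. Two guide rails, 53 mm apart inside, 12 mm high, run from x = -31 to +31 mm; before them the ends flare to about 72 mm at x = -52 mm. Back stop face at x = +30 mm, 14 mm high.
- cassette: Loose aluminium filter cassette, about 0.18 kg, starts flat on the worktop. Origin in its underside, under the round boss; x points away from the tongue, z up. Body x = -60 to +30 mm, 50 mm wide, 20 mm thick; the boss, 28 mm across, stands on it to z = 24 mm.
- cassette_grip (a point): Point to grip the cassette: middle of its tongue, at x = -115, z = 12.5 mm of the cassette, axes as the cassette. The tongue is 24 mm wide (y), z = 6 to 19 mm, x = -139 to -60 mm.
- t_bar (a point): Centre of the T-handle's bar, on the screw axis, about 0.16 m above the worktop; x along the bar, z up. Flat-sided, 12 mm thick, 14 mm high, 84 mm long over its two 16 mm round end buttons; grip across its middle. Under it only a 20 mm round hub. It sinks 4 mm per radian of tightening.
- screw (a joint): Turn of the T-handle, rad, grows clockwise from above (tightening). Turning free takes 0.15 N m (0 to 0.15 felt when paused). The pad meets the boss after 1.2 to 3 rad; then each rad adds 200 N of clamping force and 0.8 to 1.5 N m of torque. Firmly clamped is about 50 N: 0.2 to 0.4 N m over free, 0.25 rad past touch. Under 0.15 over it is loose; 0.45 over may crush the cassette's gasket.
- pad: Round sprung steel pressure pad, 16 mm across, under the screw; it sinks and turns with it. It hangs 45 to 52 mm above the worktop at the start, its exact setting unknown, and rubs on the boss when pressed. Its origin is not on the pad and tells nothing of its height. Once tight, the screw stays tight when let go.
- plate_12: Bystander: clear 12-well plate, 85 x 127 x 20 mm, loose; origin at the centre of its underside. Leave alone.
- brown_bottle: Bystander: dark brown square bottle, 67 x 68 x 156 mm, loose; origin at the centre of its underside. Leave alone.
- beaker: Bystander: glass beaker, 55 x 60 x 70 mm, loose; origin at the centre of its underside. Leave alone.
Things that resemble listed ones, but are neither listed nor needed, are in the scene too. Several things have the shape of the clamp; the one meant has the colours described above. Several things have the shape of the cassette; the one meant has the colours described above.

How it is judged:
On the way, in this order (a step that is already met when the one before it is completed fails the run):
1. the cassette lies fully home on the anvil: within 3 mm of the stop, 3 mm sideways, 0.06 rad, flat, and the fingers have let go of it (x of cassette in the frame of clamp above -0.003 m and y of cassette in the frame of clamp between -0.003 and 0.003 m and z of cassette in the frame of clamp below 0.0185 m and angle between the x axis of cassette and the x axis of clamp, either way round below 0.06 rad and contact force between the fingers and cassette below 0.1 N), for 0.2 s.
2. the pad clamps the cassette with more than 25 N (contact force between pad and cassette above 25 N), for 0.2 s.
At the end, for the whole second after the job is handed in: The cassette lies flat on the anvil against the back stop (within 4 mm of it, within 3 mm sideways, 0.06 rad), at rest, and the pad keeps pressing on it with more than 25 N after the handle is released (contact force between pad and cassette above 25 N and x of cassette in the frame of clamp above -0.004 m and y of cassette in the frame of clamp between -0.003 and 0.003 m and z of cassette in the frame of clamp below 0.0185 m and angle between the x axis of cassette and the x axis of clamp, either way round below 0.06 rad and linear speed of cassette below 0.01 m/s); the robot touches nothing.
It fails at once if the clamping force exceeds 110 N (crushed gasket) (contact force between pad and cassette above 110 N).
It fails at once if the cassette is tipped more than 0.6 rad (angle between cassette's own z axis and vertical above 0.6 rad).
It fails at once if the well plate, bottle or beaker is moved by more than 15 mm (distance of any of plate_12, brown_bottle, beaker from where it was at the start of the episode above 0.015 m).
It also fails if it takes over 72 s, if anything falls off the work surface, if the arm or the gripper's body presses on something with over 40 N, if the wrist force passes 120 N, or if a joint passes its speed limit or range.

## Working session

There is one attempt and no reset: what is moved stays moved. The work goes in short steps, Python scripts to look and compute and a shell command to move; the robot and the scene stay as the last step left them, time stands still between calls to the robot, and variables do not carry over. Pictures are saved under pics/ and viewed, and the job is handed in when it is done.

```bash
ls; mkdir -p pics
python3 - <<'E'
from bench import ctrl
import cv2,numpy as np
for n in("scene","top"):
    p,d=ctrl.camera(n); cv2.imwrite(f"pics/{n}0.png",p[:,:,::-1]); np.save(f"pics/{n}0.npy",d)
    c=ctrl.calibration(n); print(n,c)
print(ctrl.get_obs(),ctrl.tips_ahead)
E
```

```text
pics
scene {'fov_y': 48.93302689386938, 'cx': 273.3613898322501, 'cy': 208.30846956011416, 'D': array([0.01846523, 0.        , 0.        , 0.        , 0.        ]), 'camera_from_world': array([[-0.57835879, -0.81544701,  0.02339413,  0.31333433],
       [-0.48074601,  0.31752212, -0.8173512 ,  0.36398541],
       [ 0.65907844, -0.48396888, -0.5756646 ,  0.95223781],
       [ 0.        ,  0.        ,  0.        ,  1.        ]])}
top {'fov_y': 48.45540872694821, 'cx': 278.55438748463223, 'cy': 208.25863667472632, 'D': array([0.03965583, 0.        , 0.        , 0.        , 0.        ]), 'camera_from_world': array([[-0.00635265, -0.99997715, -0.00231307,  0.01206157],
       [-0.99315617,  0.00657905, -0.1166085 ,  0.54460453],
       [ 0.11662105,  0.00155647, -0.99317527,  1.27762334],
       [ 0.        ,  0.        ,  0.        ,  1.        ]])}
{'time_s': 0.1, 'q': array([-1.43231217e+00,  1.81481520e-01,  1.60792258e+00,  4.66328104e-07,
        1.35378430e+00, -2.06311024e-01]), 'dq': array([-8.79721468e-04, -1.29783737e-03, -1.51287416e-03,  3.93914616e-05,
        1.54602427e-03,  6.79987895e-04]), 'joint_efforts': array([ 7.46255519e-04, -4.45874727e+01, -3.52239025e+01, -3.19376459e-04,
        4.05576982e-03,  4.68456199e-05]), 'eef_pos': array([ 0.1942979 , -0.5406881 ,  0.25545886]), 'eef_rot': array([-5.83140979e-04,  8.17925110e-01, -5.75324150e-01, -5.44559959e-04]), 'wrist_force': array([0.69953525, 0.06852493, 0.27462744]), 'torque': array([-0.03991695,  0.00980606,  0.00574562]), 'opening': 1.0027222144980894} 0.025
```

View pics/scene0.png

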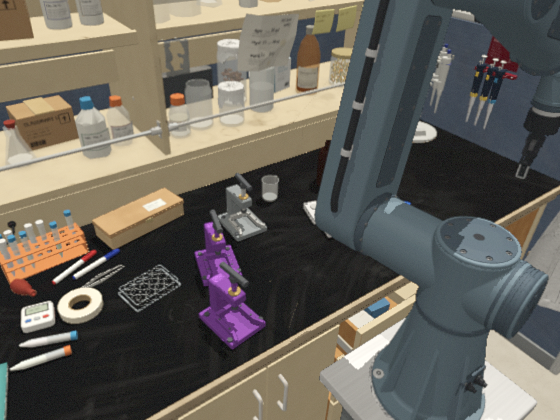

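View pics/top0.png

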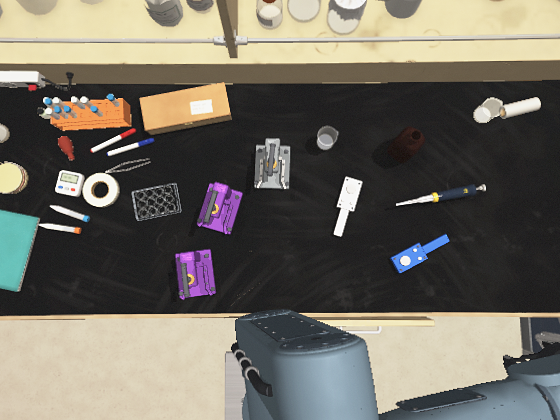

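Run:
```python
import cv2,numpy as np
p=cv2.imread("pics/top0.png")
a=cv2.resize(p[125:245,230:370],None,fx=5,fy=5,interpolation=cv2.INTER_CUBIC);cv2.imwrite("pics/z0.png",a)
p=cv2.imread("pics/scene0.png")
a=cv2.resize(p[165:245,205:345],None,fx=5,fy=5,interpolation=cv2.INTER_CUBIC);cv2.imwrite("pics/z1.png",a)
```

```text
(no output)
```

View pics/z0.png

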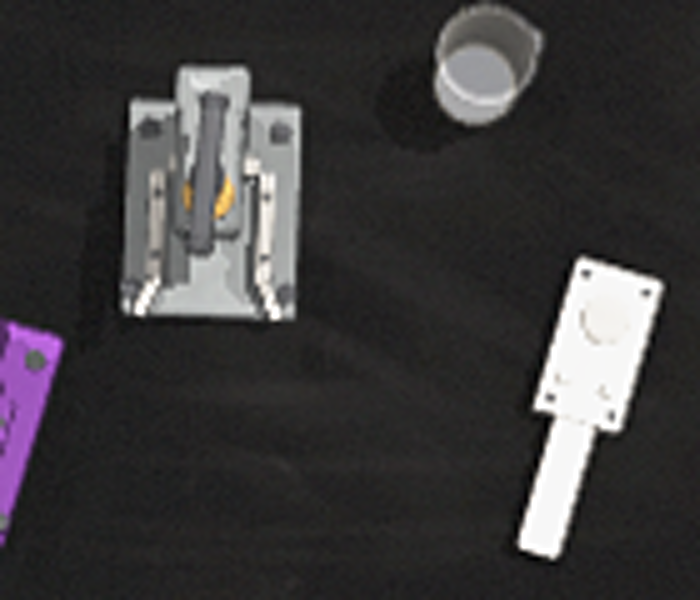

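View pics/z1.png

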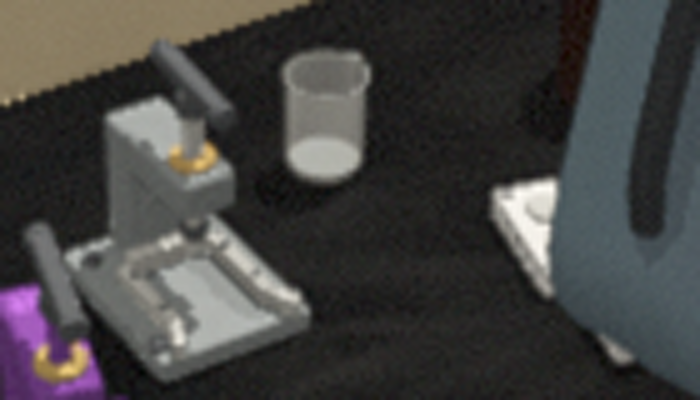

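```bash
cat > h.py <<'E'
from bench import ctrl
import cv2,numpy as np
def K(n):
    c=ctrl.calibration(n); f=210/np.tan(np.radians(c["fov_y"]/2))
    return np.array([[f,0,c["cx"]],[0,f,c["cy"]],[0,0,1]]),np.array(c["D"]),np.array(c["camera_from_world"])
def ray(n,uv):
    k,D,T=K(n); p=cv2.undistortPoints(np.array(uv,float).reshape(-1,1,2),k,D).reshape(-1,2)
    d=np.c_[p,np.ones(len(p))]@T[:3,:3]; return -T[:3,:3].T@T[:3,3],d
def plane(n,uv,z):
    o,d=ray(n,uv); return o+d*((z-o[2])/d[:,2])[:,None]
def proj(n,P):
    k,D,T=K(n); return cv2.projectPoints(np.array(P,float).reshape(-1,1,3),cv2.Rodrigues(T[:3,:3])[0],T[:3,3],k,D)[0].reshape(-1,2)
def tri(a,ua,b,ub):
    o,d=ray(a,ua);p,e=ray(b,ub);d=d[0]/np.linalg.norm(d[0]);e=e[0]/np.linalg.norm(e[0])
    A=np.c_[d,-e];s=np.linalg.lstsq(A,p-o,rcond=None)[0];x=o+d*s[0];y=p+e*s[1];return (x+y)/2,np.linalg.norm(x-y)
E
python3 - <<'E'
from h import *
p=cv2.imread("pics/top0.png"); g=cv2.cvtColor(p,cv2.COLOR_BGR2GRAY)
print("cam",ray("top",[[280,210]])[0],ray("scene",[[280,210]])[0])
# cassette
m=np.zeros_like(g); m[170:245,328:368]=(g[170:245,328:368]>120)*255
k=cv2.findContours(m,cv2.RETR_EXTERNAL,cv2.CHAIN_APPROX_NONE)[0]; c=max(k,key=cv2.contourArea)
pts=np.argwhere(m>0)[:,::-1]
W=plane("top",pts,0.02)[:,:2]
mu=W.mean(0); ev,V=np.linalg.eigh(np.cov((W-mu).T)); ax=V[:,1]; ax*=np.sign(ax[0])
n=np.array([-ax[1],ax[0]])
s=(W-mu)@ax; t=(W-mu)@n
# refine axis: midline by s bins
for it in range(3):
    s=(W-mu)@ax; t=(W-mu)@n
    bins=np.arange(s.min()+.005,s.max()-.005,.004); 
    M=[( (a+b)/2,(t[(s>=a)&(s<b)].max()+t[(s>=a)&(s<b)].min())/2, np.ptp(t[(s>=a)&(s<b)])) for a,b in zip(bins,bins+.004)]
    M=np.array(M); q=np.polyfit(M[:,0],M[:,1],1); th=np.arctan(q[0]); 
    ax=ax*np.cos(th)+n*np.sin(th); n=np.array([-ax[1],ax[0]])
s=(W-mu)@ax;t=(W-mu)@n
print("axis angle",np.arctan2(ax[1],ax[0]),"len",np.ptp(s),"off",q[1]); print((M*1000).round(1).tolist())
front=mu+ax*(s.max())+n*q[1]; back=mu+ax*s.min()+n*q[1]
print("front",front,"back",back)
mid=(s.max()+s.min())/2 # = cassette x -54.5
o=mu+ax*(mid+.0545)+n*q[1]; print("origin",o,"grip",o-ax*.115, "boss px",plane("top",[[350.4,188.3]],.024))
# clamp crops px
def f(x,y): return [230+x/5-.4,125+y/5-.4]
for nm,x,y,z in [("base fl",120,318,.016),("base fr",296,318,.016),("base bl",130,102,.016),("base br",300,106,.016),
 ("arm fl",175,236,.108),("arm fr",240,238,.108),("arm bl",178,68,.108),("arm br",248,68,.108),("nut l",184,195,.113),("nut r",233,195,.113),("bar near",202,248,.165),("bar far",213,100,.165)]:
    print(nm,plane("top",[f(x,y)],z)[0].round(4))
E
```

```text
cam [0.3919562  0.00648974 1.33243731] [-0.27139521  0.60078759  0.83834333]
axis angle -0.3094127722354192 len 0.1704013189387134 off 2.0814323099094948e-05
[[-92.3, 0.1, 20.3], [-88.3, -0.1, 23.8], [-84.3, -0.6, 21.2], [-80.3, 1.0, 21.2], [-76.3, -0.9, 21.2], [-72.3, 0.3, 20.4], [-68.3, 0.2, 23.9], [-64.3, -0.4, 21.2], [-60.3, -0.5, 23.1], [-56.3, 0.3, 23.1], [-52.3, 0.1, 21.2], [-48.3, -0.0, 23.1], [-44.3, 0.8, 23.1], [-40.3, -0.3, 23.1], [-36.3, 0.5, 23.1], [-32.3, 0.4, 21.3], [-28.3, -0.2, 24.0], [-24.3, -0.3, 20.5], [-20.3, 2.7, 41.0], [-16.3, -1.0, 49.8], [-12.3, -0.2, 49.9], [-8.3, 0.1, 47.2], [-4.3, -0.0, 50.7], [-0.3, -0.6, 48.0], [3.7, -0.7, 49.9], [7.7, 0.1, 49.9], [11.7, -0.1, 48.1], [15.7, -0.2, 50.0], [19.7, 0.6, 50.0], [23.7, -0.5, 50.0], [27.7, 0.3, 50.0], [31.7, -0.2, 47.3], [35.7, -0.3, 50.9], [39.7, -0.5, 47.4], [43.7, 0.3, 47.4], [47.7, 0.2, 50.9], [51.7, 0.0, 47.4], [55.7, -0.5, 50.1], [59.7, 0.3, 50.1], [63.7, 0.6, 47.5], [67.7, 0.0, 50.2]]
front [ 0.63090177 -0.20661543] back [ 0.46859238 -0.15472834]
origin [ 0.60165901 -0.1972671 ] grip [ 0.49212007 -0.16224968] boss px [[ 0.60118578 -0.19538521  0.024     ]]
base fl [0.6047 0.0794 0.016 ]
base fr [ 0.604  -0.0211  0.016 ]
base bl [0.7307 0.0736 0.016 ]
base br [ 0.7276 -0.0244  0.016 ]
arm fl [0.6338 0.045  0.108 ]
arm fr [0.6325 0.0103 0.108 ]
arm bl [0.7255 0.0431 0.108 ]
arm br [0.7252 0.0055 0.108 ]
nut l [0.655 0.04  0.113]
nut r [0.6548 0.0139 0.113 ]
bar near [0.6163 0.0295 0.165 ]
bar far [0.6931 0.0235 0.165 ]
```

Run:
```python
import cv2,numpy as np
p=cv2.imread("pics/top0.png")
a=cv2.resize(p[134:194,248:298],None,fx=10,fy=10,interpolation=cv2.INTER_CUBIC);cv2.imwrite("pics/z2.png",a)
p=cv2.imread("pics/scene0.png")
a=cv2.resize(p[168:243,212:272],None,fx=8,fy=8,interpolation=cv2.INTER_CUBIC);cv2.imwrite("pics/z3.png",a)
```

```text
(no output)
```

View pics/z2.png

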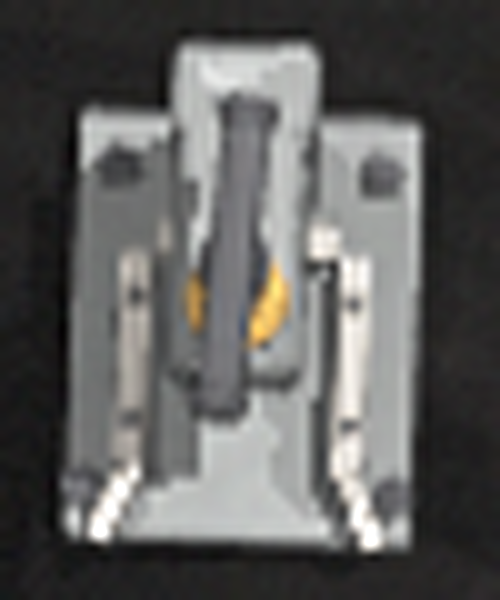

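View pics/z3.png

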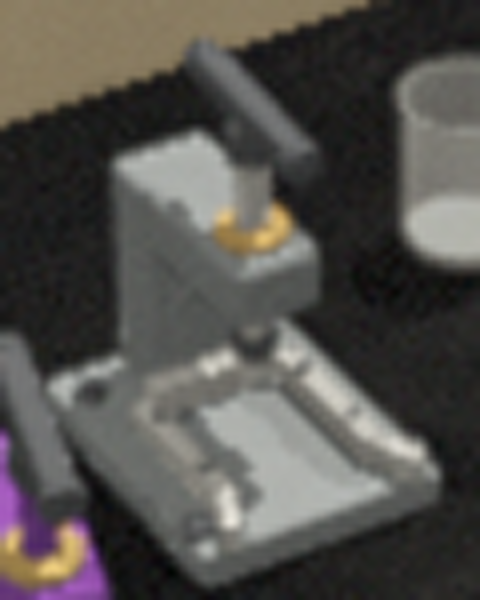

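Run:
```python
from h import *
p=cv2.imread("pics/top0.png"); g=cv2.cvtColor(p,cv2.COLOR_BGR2GRAY).astype(float)
def cross(v,x,th):
    for i in range(len(v)-1):
        if v[i]<th<=v[i+1]: return x[i]+(th-v[i])/(v[i+1]-v[i])*(x[i+1]-x[i])
L=[];R=[];F=[];B=[]
for r in range(150,184):
    x=np.arange(245,262); L.append((cross(g[r,x],x,75),r))
    x=np.arange(300,283,-1); R.append((cross(g[r,x],x,75),r))
for c in range(260,286):
    y=np.arange(198,180,-1); F.append((c,cross(g[y,c],y,100)))
def fit(P,z,ax):
    P=[q for q in P if None not in q]; W=plane("top",P,z)[:,:2]
    i,j=(0,1) if ax=="x" else (1,0)
    for _ in range(3):
        k=np.polyfit(W[:,i],W[:,j],1); r=W[:,j]-np.polyval(k,W[:,i]); W=W[abs(r)<2*r.std()+1e-4]
    return k,r.std(),len(W)
for n,P,a in(("L",L,"x"),("R",R,"x"),("F",F,"y")):
    k,s,m=fit(P,.016,a); print(n,k,s,m, np.polyval(k,.655 if a=="x" else .027))
# rails (bright, warm) straight parts
b=p[:,:,0].astype(float); rr=p[:,:,2].astype(float)
for nm,c0,c1 in(("railL",258,265),("railR",279,287)):
    for r in range(160,182,2): print(nm,r,g[r,c0-2:c1+2].astype(int).tolist())
```

```text
L [-0.04234159  0.1044431 ] 0.0003648838382914423 33 0.07670935594843242
R [-0.04804329  0.00858495] 0.0003672950304501494 34 -0.022883407647922335
F [0.04230205 0.60444409] 0.00020230247675227063 21 0.605586244647345
railL 160 [116, 115, 112, 110, 190, 162, 164, 84, 90, 98, 110]
railL 162 [117, 115, 113, 110, 163, 123, 154, 75, 83, 101, 119]
railL 164 [115, 112, 113, 104, 144, 114, 136, 85, 82, 106, 112]
railL 166 [118, 114, 116, 86, 166, 160, 167, 86, 76, 105, 116]
railL 168 [115, 115, 113, 112, 168, 159, 153, 88, 76, 107, 116]
railL 170 [116, 113, 112, 109, 169, 162, 128, 85, 86, 95, 99]
railL 172 [113, 114, 108, 106, 163, 162, 128, 85, 120, 98, 73]
railL 174 [115, 114, 112, 124, 155, 147, 113, 85, 115, 117, 106]
railL 176 [114, 114, 113, 130, 113, 107, 98, 87, 116, 115, 115]
railL 178 [117, 115, 113, 148, 163, 159, 90, 86, 118, 117, 115]
railL 180 [95, 109, 114, 99, 141, 204, 87, 83, 115, 114, 111]
railR 160 [157, 83, 69, 102, 66, 246, 219, 239, 165, 159, 164, 164]
railR 162 [165, 129, 171, 86, 79, 231, 225, 240, 163, 162, 165, 170]
railR 164 [162, 117, 171, 87, 81, 149, 107, 194, 166, 165, 167, 172]
railR 166 [155, 145, 169, 88, 78, 230, 233, 225, 169, 166, 169, 172]
railR 168 [155, 142, 171, 88, 84, 228, 231, 213, 165, 166, 167, 175]
railR 170 [135, 143, 173, 89, 103, 227, 232, 189, 164, 168, 167, 174]
railR 172 [114, 168, 174, 86, 133, 227, 233, 180, 164, 167, 169, 177]
railR 174 [168, 174, 88, 80, 162, 228, 235, 159, 167, 167, 169, 178]
railR 176 [170, 176, 92, 82, 171, 107, 123, 171, 169, 171, 172, 181]
railR 178 [170, 175, 90, 81, 187, 228, 240, 176, 169, 172, 173, 180]
railR 180 [169, 175, 90, 82, 233, 225, 228, 139, 172, 175, 171, 178]
```

Run:
```python
from h import *
print("rails mid",plane("top",[[272.05,168]],.028),plane("top",[[261,168],[283.1,168]],.028))
print("nut scene",plane("scene",[[243.2,196.5]],.111))
p=cv2.imread("pics/scene0.png");h=cv2.cvtColor(p,cv2.COLOR_BGR2HSV)
for n,r in(("scene",(190,205,235,255)),("top",(150,175,260,285))):
    h=cv2.cvtColor(cv2.imread(f"pics/{n}0.png"),cv2.COLOR_BGR2HSV)
    a,b,c,d=r;m=(h[a:b,c:d,1]>120)&(h[a:b,c:d,0]>8)&(h[a:b,c:d,0]<30)&(h[a:b,c:d,2]>120)
    P=np.argwhere(m)[:,::-1]+[c,a]; print(n,P.min(0),P.max(0),plane(n,[(P.min(0)+P.max(0))/2],.112))
o=np.array([.656,.0269]);a=-.044;ax=np.array([np.cos(a),np.sin(a)]);n=np.array([-ax[1],ax[0]])
for nm,x,y,z in[("front l",-50,50,16),("railR",0,-26.5,28),("railL",0,26.5,28),("stop",30,0,30),("armfront",-20,0,108)]:
    P=np.r_[o+(ax*x+n*y)/1000,z/1000]; print(nm,proj("top",P)[0].round(1),proj("scene",P)[0].round(1))
def f(x,y): return [212+x/8-.4,168+y/8-.4]
# scene features: base front-right corner top z16, armfront top
for nm,x,y,z in[("base near corner",207,572,.016),("base right corner",440,478,.016),("arm front-left top",243,278,.108),("arm front right top",320,248,.108),("bar end near",310,160,.16),("bar end far",200,55,.16)]:
    print(nm,plane("scene",[f(x,y)],z)[0].round(4))
```

```text
rails mid [[0.66046564 0.02629008 0.028     ]] [[ 0.66067449  0.05769886  0.028     ]
 [ 0.66025162 -0.00511766  0.028     ]]
nut scene [[0.65585199 0.02704605 0.111     ]]
scene [239 194] [247 198] [[0.65704501 0.02694411 0.112     ]]
top [267 161] [276 167] [[0.65400847 0.02642685 0.112     ]]
front l [253.7 187. ] [237.1 237.9]
railR [281.2 169.9] [251.4 217.2]
railL [262.5 169.2] [235.7 222.8]
stop [272.2 159. ] [238.6 214.3]
armfront [271.1 171. ] [246.8 200.7]
base near corner [0.603  0.0811 0.016 ]
base right corner [ 0.6022 -0.0182  0.016 ]
arm front-left top [0.6367 0.0432 0.108 ]
arm front right top [0.6376 0.0106 0.108 ]
bar end near [0.6196 0.0262 0.16  ]
bar end far [0.6989 0.0212 0.16  ]
```

```bash
cat >> h.py <<'E'
from scipy.spatial.transform import Rotation as Ro
def st():
    o=ctrl.get_obs(); w,x,y,z=o["eef_rot"]; R=Ro.from_quat([x,y,z,w]); return o,np.array(o["eef_pos"]),R
def need(pos,xyaw,half=True):
    "xyaw: wanted world angle of tool x; z down. prints turn first (rotvec in tool), then shift in turned frame"
    o,p,R=st(); c,s=np.cos(xyaw),np.sin(xyaw)
    T=Ro.from_matrix(np.array([[c,s,0],[s,-c,0],[0,0,-1.]]))
    rv=(R.inv()*T).as_rotvec()
    print("t",round(o["time_s"],2),"pos",p.round(4),"q",o["q"].round(3),"open",round(o["opening"],3),"F",o["wrist_force"].round(1),"M",o["torque"].round(3))
    print("turn tool",rv.round(4),"| shift if turned first",T.inv().apply(np.array(pos)-p).round(4),"| shift unturned",R.inv().apply(np.array(pos)-p).round(4))
E
python3 - <<'E'
from h import *
o,p,R=st(); print(R.as_matrix().round(3))
yc=-.309
for y in(yc+np.pi/2,yc-np.pi/2): need([.492,-.162,.15],y)
print(plane("top",[[327,138]],.0))
E
```

```text
[[ 0.338 -0.941 -0.   ]
 [-0.941 -0.338  0.002]
 [-0.002 -0.    -1.   ]]
t 0.1 pos [ 0.1943 -0.5407  0.2555] q [-1.432  0.181  1.608  0.     1.354 -0.206] open 1.003 F [0.7 0.1 0.3] M [-0.04   0.01   0.006]
turn tool [-2.1000e-03  3.0000e-04 -2.4878e+00] | shift if turned first [0.4513 0.1684 0.1055] | shift unturned [-0.2556 -0.4081  0.106 ]
t 0.1 pos [ 0.1943 -0.5407  0.2555] q [-1.432  0.181  1.608  0.     1.354 -0.206] open 1.003 F [0.7 0.1 0.3] M [-0.04   0.01   0.006]
turn tool [2.000e-04 1.600e-03 6.538e-01] | shift if turned first [-0.4513 -0.1684  0.1055] | shift unturned [-0.2556 -0.4081  0.106 ]
[[ 0.75417227 -0.13428647  0.        ]]
```

```bash
python3 -m pendant '[[[0,0,0,0,0,0.131,-0.4],[0,0,0,0,0,0.131,-0.4],[0,0,0,0,0,0.131,-0.4],[0,0,0,0,0,0.131,-0.4],[0,0,0,0,0,0.13,-0.4]]]'
python3 -m pendant '[[[-0.045,-0.017,0,0,0,0,-0.4],[-0.045,-0.017,0,0,0,0,-0.4],[-0.045,-0.017,0,0,0,0,-0.4],[-0.045,-0.017,0,0,0,0,-0.4],[-0.045,-0.017,0,0,0,0,-0.4],[-0.045,-0.017,0.02,0,0,0,-0.4],[-0.045,-0.017,0.02,0,0,0,-0.4],[-0.045,-0.017,0.02,0,0,0,-0.4],[-0.045,-0.017,0.02,0,0,0,-0.4],[-0.045,-0.016,0.02,0,0,0,-0.4]]]'
python3 - <<'E'
from h import *
need([.492,-.162,.15],-.309-np.pi/2)
need([.492,-.162,.028],-.309-np.pi/2)
for n in("scene","top"):
    p,d=ctrl.camera(n); cv2.imwrite(f"pics/{n}1.png",p[:,:,::-1])
E
```

```text
time_s: 0.6
eef_pos: [0.1943, -0.5409, 0.2557]
eef_rot: [0.0, -0.588, 0.809, 0.0]
wrist_force: [-0.1, 0.4, -0.3]
opening: 0.698
time_s: 1.6
eef_pos: [0.4873, -0.1695, 0.1593]
eef_rot: [-0.0, -0.59, 0.808, -0.0]
wrist_force: [0.7, -0.3, 1.3]
opening: 0.699
t 1.6 pos [ 0.4873 -0.1695  0.1593] q [-0.565  0.162  1.84  -0.     1.14   1.315] open 0.699 F [ 0.7 -0.3  1.3] M [-0.064 -0.001  0.014]
turn tool [-0.0001 -0.0001 -0.0003] | shift if turned first [-0.0086 -0.0022  0.0093] | shift unturned [-0.0086 -0.0022  0.0093]
t 1.6 pos [ 0.4873 -0.1695  0.1593] q [-0.565  0.162  1.84  -0.     1.14   1.315] open 0.699 F [ 0.7 -0.3  1.3] M [-0.064 -0.001  0.014]
turn tool [-0.0001 -0.0001 -0.0003] | shift if turned first [-0.0086 -0.0022  0.1313] | shift unturned [-0.0086 -0.0022  0.1313]
```

View pics/scene1.png

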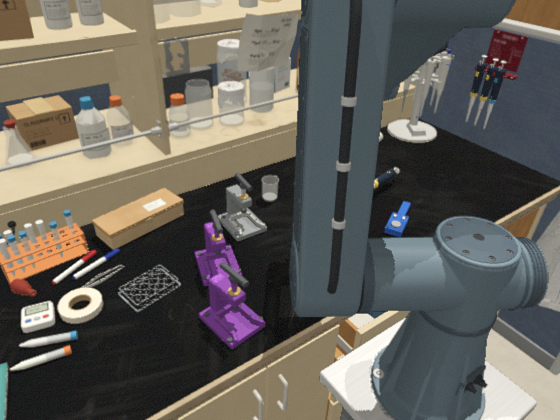

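View pics/top1.png

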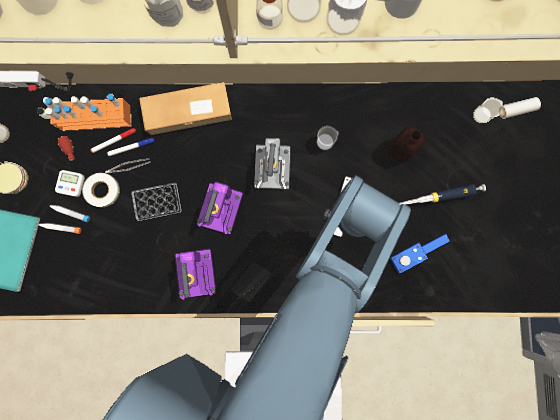

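```bash
python3 -m pendant '[[[0,0,0,0,0,0,-0.2],[0,0,0,0,0,0,-0.2]]]'
python3 - <<'E'
from h import *
need([.492,-.162,.028],-.309-np.pi/2)
E
```

```text
time_s: 1.9
eef_pos: [0.4864, -0.172, 0.1605]
eef_rot: [-0.0, -0.59, 0.808, -0.0]
wrist_force: [0.1, -1.0, -0.1]
opening: 0.602
t 1.9 pos [ 0.4864 -0.172   0.1605] q [-0.57   0.16   1.84  -0.     1.142  1.31 ] open 0.602 F [ 0.1 -1.  -0.1] M [-0.018  0.015  0.01 ]
turn tool [-0.0004 -0.0005 -0.0006] | shift if turned first [-0.0113 -0.0023  0.1325] | shift unturned [-0.0113 -0.0023  0.1325]
```

```bash
python3 -m pendant '[[[-0.0113,-0.0023,0.02,0,0,0,-0.2],[0,0,0.03,0,0,0,-0.2],[0,0,0.03,0,0,0,-0.2],[0,0,0.025,0,0,0,-0.2],[0,0,0.015,0,0,0,-0.2],[0,0,0.0125,0,0,0,-0.2],[0,0,0,0,0,0,-0.2]]]'
python3 - <<'E'
from h import *
need([.492,-.162,.028],-.309-np.pi/2)
E
```

```text
time_s: 2.6
eef_pos: [0.491, -0.162, 0.0268]
eef_rot: [-0.0, -0.589, 0.808, 0.001]
wrist_force: [-0.5, 0.4, -0.0]
opening: 0.603
t 2.6 pos [ 0.491  -0.162   0.0268] q [-0.548  0.391  1.883 -0.     0.87   1.334] open 0.603 F [-0.5  0.4 -0. ] M [ 0.06  -0.003  0.014]
turn tool [ 0.0019  0.0003 -0.0022] | shift if turned first [-0.0003 -0.0009 -0.0012] | shift unturned [-0.0003 -0.0009 -0.0012]
```

```bash
python3 -m pendant '[[[0,0,0,0,0,0,0.3],[0,0,0,0,0,0,0.6],[0,0,0,0,0,0,1],[0,0,0,0,0,0,1],[0,0,0,0,0,0,1],[0,0,0,0,0,0,1]]]'
python3 - <<'E'
from h import *
need([.492,-.162,.028],-.309-np.pi/2)
E
```

```text
time_s: 3.2
eef_pos: [0.4929, -0.1619, 0.0285]
eef_rot: [0.0, -0.59, 0.808, -0.001]
wrist_force: [-1.6, -2.9, 5.6]
opening: 0.266
t 3.2 pos [ 0.4929 -0.1619  0.0285] q [-0.546  0.388  1.882 -0.     0.869  1.334] open 0.266 F [-1.6 -2.9  5.6] M [-0.659 -0.005 -0.219]
turn tool [-0.002  -0.0008 -0.0002] | shift if turned first [0.0003 0.0008 0.0005] | shift unturned [0.0003 0.0008 0.0005]
```

```bash
python3 -m pendant '[[[0,0,-0.01,0,0,0,1],[0,0,-0.01,0,0,0,1],[0,0,-0.02,0,0,0,1],[0,0,-0.02,0,0,0,1],[0,0,0,0,0,0,1]]]'
python3 - <<'E'
from h import *
yc=-.044; a=np.array([np.cos(yc),np.sin(yc)]); o=np.array([.6555,.0268])
P=o-a*(.115+.12); print(P)
need([P[0],P[1],.0885],yc-np.pi/2)
E
```

```text
time_s: 3.7
eef_pos: [0.4938, -0.1618, 0.0905]
eef_rot: [0.001, -0.59, 0.807, -0.002]
wrist_force: [0.5, 1.1, -1.4]
opening: 0.26
[0.42072744 0.03713666]
t 3.7 pos [ 0.4938 -0.1618  0.0905] q [-0.546  0.274  1.869  0.     0.993  1.334] open 0.26 F [ 0.5  1.1 -1.4] M [0.107 0.16  0.015]
turn tool [-0.0046 -0.0015 -0.2647] | shift if turned first [-0.1956  0.0817  0.002 ] | shift unturned [-0.1674  0.1301  0.0013]
```

```bash
python3 -m pendant '[[[-0.024,0.0186,0,0,0,0,1],[-0.024,0.0186,0,0,0,0,1],[-0.024,0.0186,0,0,0,0,1],[-0.024,0.0186,0,0,0,0,1],[-0.024,0.0186,0,0,0,0,1],[-0.024,0.0186,0,0,0,0,1],[-0.024,0.0186,0,0,0,0,1]]]'
python3 -m pendant '[[[0,0,0,0,0,-0.088,1],[0,0,0,0,0,-0.088,1],[0,0,0,0,0,-0.088,1],[0,0,0,0,0,0,1],[0,0,0,0,0,0,1]]]'
python3 - <<'E'
from h import *
need([.42073,.03714,.0585],-.044-np.pi/2)
for n in("scene","top"):
    p,d=ctrl.camera(n); cv2.imwrite(f"pics/{n}2.png",p[:,:,::-1])
E
```

```text
time_s: 4.4
eef_pos: [0.4178, 0.0398, 0.0869]
eef_rot: [-0.0, -0.59, 0.808, 0.001]
wrist_force: [0.7, -0.5, -1.0]
opening: 0.26
time_s: 4.9
eef_pos: [0.4187, 0.0386, 0.0872]
eef_rot: [-0.0, -0.69, 0.724, 0.0]
wrist_force: [0.5, 0.4, -1.3]
opening: 0.264
t 4.9 pos [0.4187 0.0386 0.0872] q [-0.192  0.081  2.111  0.     0.95   1.426] open 0.264 F [ 0.5  0.4 -1.3] M [0.015 0.19  0.018]
turn tool [ 0.0011  0.0002 -0.0034] | shift if turned first [ 0.0014 -0.0021  0.0287] | shift unturned [ 0.0014 -0.0022  0.0287]
```

View pics/scene2.png

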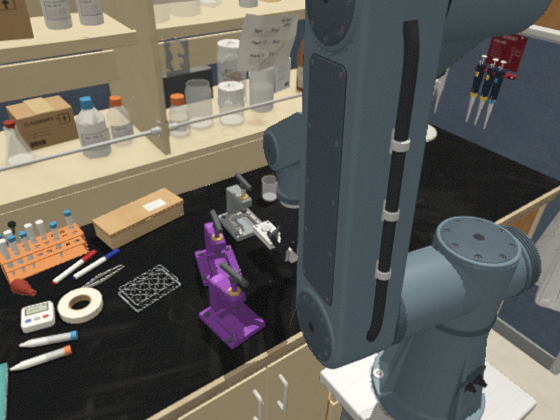

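View pics/top2.png

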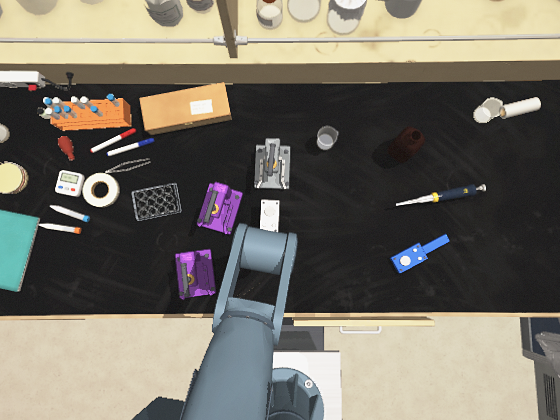

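Run:
```python
from h import *
p=cv2.imread("pics/top2.png")
cv2.imwrite("pics/z4.png",cv2.resize(p[135:245,200:310],None,fx=5,fy=5,interpolation=cv2.INTER_CUBIC))
p2=cv2.imread("pics/scene2.png")
cv2.imwrite("pics/z5.png",cv2.resize(p2[175:275,190:300],None,fx=5,fy=5,interpolation=cv2.INTER_CUBIC))
g=cv2.cvtColor(p,cv2.COLOR_BGR2GRAY).astype(float)
def cross(v,x,th):
    for i in range(len(v)-1):
        if v[i]<th<=v[i+1]: return x[i]+(th-v[i])/(v[i+1]-v[i])*(x[i+1]-x[i])
Z=.0787;L=[];R=[];F=[]
for r in range(205,226):
    x=np.arange(252,266);a=cross(g[r,x],x,130); a and L.append((a,r))
    x=np.arange(288,273,-1);a=cross(g[r,x],x,130); a and R.append((a,r))
for c in range(264,277):
    y=np.arange(193,206);a=cross(g[y,c],y,130); a and F.append((c,a))
for n,P in(("L",L),("R",R),("F",F)):
    W=plane("top",P,Z)[:,:2]; i,j=(1,0) if n=="F" else (0,1)
    k=np.polyfit(W[:,i],W[:,j],1); print(n,k,np.polyval(k,.53 if n!="F" else .03),W[:,i].min(),W[:,i].max(),len(W))
```

```text
L [-0.06497131  0.09256669] 0.05813189289380725 0.49410920762796995 0.548379951192567 21
R [-0.04498957  0.03206328] 0.00821881268646097 0.4937808055465384 0.5480517013402035 21
F [0.06377107 0.56142139] 0.5633345188684671 0.015230164782105746 0.047755867965748856 13
```

View pics/z4.png

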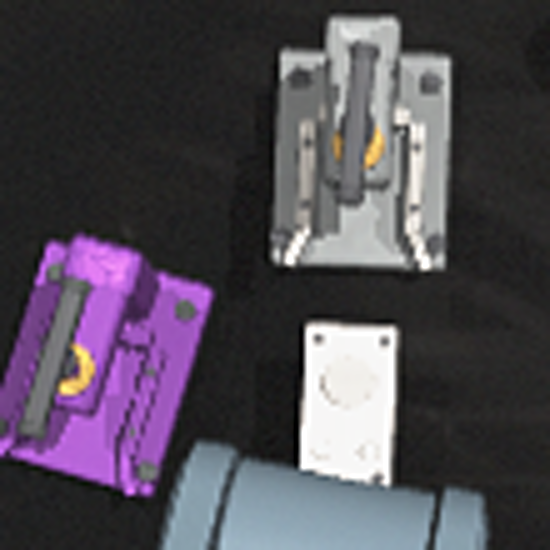

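View pics/z5.png

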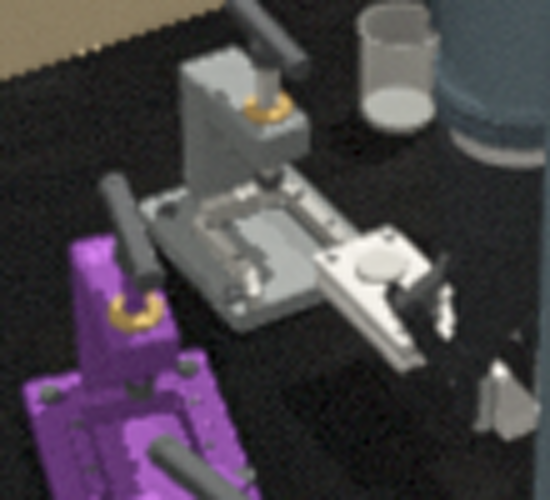

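```bash
python3 -m pendant '[[[0.001,0,0.015,0,0,-0.01,1],[0,0,0.015,0,0,0,1],[0,0,0.0112,0,0,0,1],[0,-0.01,0,0,0,0,1],[0,-0.015,0,0,0,0,1],[0,-0.015,0,0,0,0,1],[0,-0.01,0,0,0,0,1],[0,0,0,0,0,0,1]]]'
python3 - <<'E'
from h import *
need([.5405,.0319,.046],-.034-np.pi/2)
for n in("scene","top"):
    p,d=ctrl.camera(n); cv2.imwrite(f"pics/{n}3.png",p[:,:,::-1])
    a,b,c,e=(135,245,200,310) if n=="top" else (165,265,190,300)
    cv2.imwrite(f"pics/{n}3z.png",cv2.resize(p[a:b,c:e,::-1],None,fx=5,fy=5,interpolation=cv2.INTER_CUBIC))
E
```

```text
time_s: 5.8
eef_pos: [0.4713, 0.0353, 0.0472]
eef_rot: [0.001, -0.694, 0.72, -0.001]
wrist_force: [-0.7, 0.1, -1.8]
opening: 0.263
t 5.8 pos [0.4713 0.0353 0.0472] q [-0.177  0.268  1.996  0.     0.874  1.429] open 0.263 F [-0.7  0.1 -1.8] M [ 0.036  0.13  -0.024]
turn tool [-0.0024 -0.0003 -0.0015] | shift if turned first [ 0.0011 -0.0693  0.0012] | shift unturned [ 0.001  -0.0693  0.0014]
```

View pics/scene3z.png

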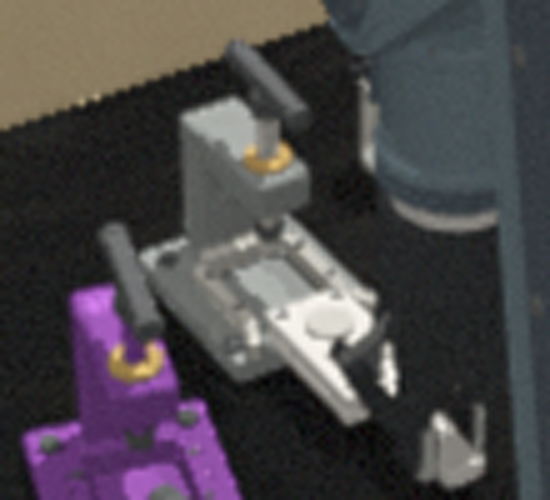

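View pics/top3z.png

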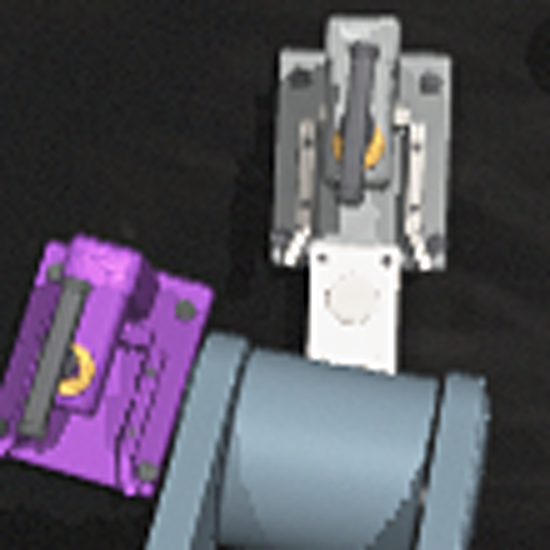

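Run:
```python
from h import *
p=cv2.imread("pics/top3.png")
g=cv2.cvtColor(p,cv2.COLOR_BGR2GRAY).astype(float)
def cross(v,x,th):
    for i in range(len(v)-1):
        if v[i]<th<=v[i+1]: return x[i]+(th-v[i])/(v[i+1]-v[i])*(x[i+1]-x[i])
Z=.038;L=[];R=[]
for r in range(190,204):
    x=np.arange(253,266);a=cross(g[r,x],x,130); a and L.append((a,r))
    x=np.arange(290,276,-1);a=cross(g[r,x],x,130); a and R.append((a,r))
for n,P in(("L",L),("R",R)):
    W=plane("top",P,Z)[:,:2]; k=np.polyfit(W[:,0],W[:,1],1); print(n,k,np.polyval(k,.585),W[:,0].min(),W[:,0].max(),len(W))
print("clamp line y at .585", .0268+.044*(.6555-.585))
for r in range(185,190): print(r,g[r,250:292].astype(int).tolist())
for r in (166,168,172,175): print(r,p[r,258:286].astype(int).max(1).tolist())
```

```text
L [-0.02676657  0.07186239] 0.056203947935765414 0.5590821876063217 0.5958474530475109 14
R [-0.06739435  0.04576881] 0.006343116725717829 0.5587549799855085 0.5955111704309033 14
clamp line y at .585 0.029902
185 [23, 29, 24, 14, 114, 213, 92, 211, 247, 247, 116, 142, 255, 251, 230, 249, 249, 248, 248, 248, 249, 249, 249, 250, 250, 251, 252, 252, 255, 254, 138, 92, 73, 255, 215, 134, 88, 121, 138, 40, 28, 32]
186 [25, 32, 26, 14, 110, 203, 112, 253, 255, 149, 81, 76, 255, 181, 100, 207, 249, 247, 246, 246, 247, 247, 247, 247, 247, 251, 203, 104, 232, 246, 201, 120, 110, 240, 247, 239, 122, 182, 182, 50, 32, 30]
187 [19, 34, 32, 25, 50, 132, 102, 252, 255, 91, 71, 82, 255, 235, 191, 226, 248, 247, 246, 246, 246, 247, 246, 247, 247, 251, 173, 103, 219, 239, 167, 118, 111, 111, 247, 255, 179, 195, 174, 49, 32, 30]
188 [22, 36, 34, 26, 27, 36, 34, 44, 79, 45, 44, 32, 255, 252, 250, 249, 247, 246, 246, 246, 245, 247, 247, 247, 247, 249, 246, 191, 255, 230, 101, 111, 88, 73, 239, 249, 135, 129, 130, 44, 33, 35]
189 [21, 29, 33, 31, 22, 21, 20, 19, 18, 17, 13, 1, 255, 250, 247, 247, 247, 247, 244, 246, 232, 247, 246, 246, 247, 247, 248, 250, 254, 214, 54, 33, 40, 35, 62, 47, 46, 49, 50, 36, 37, 37]
166 [114, 85, 172, 163, 171, 88, 77, 108, 118, 145, 101, 122, 122, 127, 101, 244, 240, 225, 149, 156, 144, 171, 85, 78, 232, 236, 227, 168]
168 [115, 111, 174, 163, 154, 87, 78, 107, 116, 112, 97, 118, 121, 123, 118, 174, 104, 170, 168, 154, 142, 170, 87, 84, 232, 234, 217, 166]
172 [109, 106, 168, 164, 131, 87, 118, 100, 74, 57, 94, 107, 115, 105, 69, 95, 84, 85, 69, 115, 167, 176, 85, 136, 230, 235, 183, 167]
175 [113, 126, 108, 88, 103, 84, 117, 115, 119, 70, 93, 74, 74, 84, 128, 199, 176, 167, 167, 170, 178, 89, 82, 174, 217, 227, 159, 169]
```

```bash
python3 -m pendant '[[[0.0013,0,0.001,0,0,0,1],[0,-0.01,0,0,0,0,1],[0,-0.01,0,0,0,0,1],[0,-0.01,0,0,0,0,1],[0,0,0,0,0,0,1]]]'
python3 - <<'E'
from h import *
need([.5405,.0319,.046],-.034-np.pi/2)
E
```

```text
time_s: 6.4
eef_pos: [0.5012, 0.033, 0.0459]
eef_rot: [0.001, -0.695, 0.719, -0.001]
wrist_force: [0.2, -0.3, -1.6]
opening: 0.261
t 6.4 pos [0.5012 0.033  0.0459] q [-0.171  0.325  1.922  0.     0.892  1.435] open 0.261 F [ 0.2 -0.3 -1.6] M [0.012 0.159 0.004]
turn tool [-0.0022 -0.0003 -0.0013] | shift if turned first [-0.0003 -0.0393 -0.0001] | shift unturned [-0.0003 -0.0393 -0.    ]
```

```bash
python3 -m pendant '[[[0.0001,-0.01,0,0,0,0,1],[0.0001,-0.01,0,0,0,0,1],[0.0001,-0.01,0,0,0,0,1],[0,-0.003,0,0,0,0,1],[0,0,0,0,0,0,1]]]'
python3 - <<'E'
from h import *
need([.5405,.0319,.046],-.034-np.pi/2)
E
```

```text
time_s: 6.9
eef_pos: [0.5327, 0.0317, 0.0455]
eef_rot: [0.0, -0.695, 0.719, -0.0]
wrist_force: [1.3, 0.4, -1.0]
opening: 0.26
t 6.9 pos [0.5327 0.0317 0.0455] q [-0.163  0.383  1.841  0.     0.917  1.443] open 0.26 F [ 1.3  0.4 -1. ] M [-0.004 -0.046 -0.083]
turn tool [-0.0005 -0.0001 -0.0012] | shift if turned first [-0.0004 -0.0078 -0.0005] | shift unturned [-0.0004 -0.0078 -0.0005]
```

```bash
python3 -m pendant '[[[0,-0.003,0,0,0,0,1],[0,-0.002,0,0,0,0,1],[0,0,0,0,0,0,1]]]'; python3 -m pendant '[[[0,-0.002,0,0,0,0,1],[0,0,0,0,0,0,1]]]';python3 -m pendant '[[[0,-0.002,0,0,0,0,1],[0,0,0,0,0,0,1]]]'
```

```text
time_s: 7.2
eef_pos: [0.5373, 0.0316, 0.0456]
eef_rot: [0.0, -0.695, 0.719, -0.0]
wrist_force: [0.2, -0.5, -0.8]
opening: 0.264
time_s: 7.4
eef_pos: [0.5392, 0.0315, 0.0456]
eef_rot: [0.0, -0.695, 0.719, -0.0]
wrist_force: [0.5, -1.0, -2.1]
opening: 0.266
time_s: 7.6
eef_pos: [0.5413, 0.0315, 0.0456]
eef_rot: [0.0, -0.695, 0.719, -0.0]
wrist_force: [0.3, 0.0, -0.6]
opening: 0.259
```

```bash
python3 -m pendant '[[[0,-0.0015,0,0,0,0,1],[0,0,0,0,0,0,1]]]'; python3 -m pendant '[[[0,-0.0015,0,0,0,0,1],[0,0,0,0,0,0,1]]]';python3 -m pendant '[[[0,-0.0015,0,0,0,0,1],[0,0,0,0,0,0,1]]]'
```

```text
time_s: 7.8
eef_pos: [0.5418, 0.0316, 0.0452]
eef_rot: [-0.001, -0.695, 0.719, 0.001]
wrist_force: [-3.6, 0.5, 0.6]
opening: 0.262
time_s: 8.0
eef_pos: [0.542, 0.0317, 0.045]
eef_rot: [-0.002, -0.695, 0.719, 0.002]
wrist_force: [-9.3, 0.7, 5.3]
opening: 0.26
time_s: 8.2
eef_pos: [0.542, 0.0317, 0.0448]
eef_rot: [-0.003, -0.695, 0.719, 0.003]
wrist_force: [-14.0, -1.5, 9.5]
opening: 0.264
```

```bash
python3 -m pendant '[[[0,0.002,0,0,0,0,1],[0,0,0.001,0,0,0,1],[0,0,0,0,0,0,1]]]'
python3 -m pendant '[[[0,0,0,0,0,0,0.3],[0,0,0,0,0,0,0],[0,0,0,0,0,0,-0.2],[0,0,0,0,0,0,-0.2],[0,0,0,0,0,0,-0.2]]]'
python3 - <<'E'
from h import *
need([.5405,.0319,.046],-.034-np.pi/2)
for n in("scene","top"):
    p,d=ctrl.camera(n); cv2.imwrite(f"pics/{n}4.png",p[:,:,::-1])
    a,b,c,e=(135,245,200,310) if n=="top" else (165,265,190,300)
    cv2.imwrite(f"pics/{n}4z.png",cv2.resize(p[a:b,c:e,::-1],None,fx=5,fy=5,interpolation=cv2.INTER_CUBIC))
E
```

```text
time_s: 8.5
eef_pos: [0.5418, 0.0317, 0.0443]
eef_rot: [-0.001, -0.695, 0.719, 0.001]
wrist_force: [-8.7, -0.8, 6.4]
opening: 0.261
time_s: 9.0
eef_pos: [0.5438, 0.0314, 0.0446]
eef_rot: [0.0, -0.695, 0.719, -0.0]
wrist_force: [-0.7, -0.5, 0.1]
opening: 0.6
t 9.0 pos [0.5438 0.0314 0.0446] q [-0.16   0.404  1.813  0.     0.925  1.446] open 0.6 F [-0.7 -0.5  0.1] M [-0.007  0.026 -0.043]
turn tool [-0.0004 -0.     -0.0012] | shift if turned first [-0.0004  0.0033 -0.0014] | shift unturned [-0.0004  0.0033 -0.0014]
```

View pics/scene4z.png

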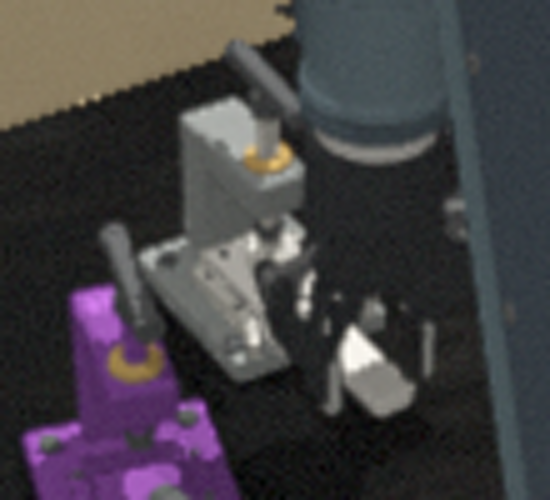

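View pics/top4z.png

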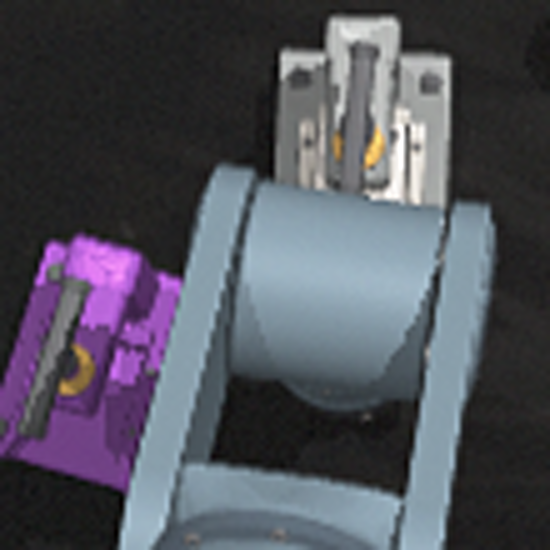

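```bash
python3 -m pendant '[[[0,0.005,-0.02,0,0,0,-0.2],[0,0.01,-0.03,0,0,0,-0.2],[0,0.01,-0.04,0,0,0,-0.2],[0,0.02,-0.04,0,0,0,-0.2],[0,0.03,-0.04,0,0,0,-0.2],[0,0.03,-0.03,0,0,0,-0.2],[0,0.03,-0.02,0,0,0,-0.2],[0,0.02,0,0,0,0,-0.4],[0,0,0,0,0,0,-0.4]]]'
python3 - <<'E'
from h import *
need([.656,.0268,.25],-.07-np.pi/2)
for n in("scene","top"):
    p,d=ctrl.camera(n); cv2.imwrite(f"pics/{n}5.png",p[:,:,::-1])
    a,b,c,e=(135,245,200,310) if n=="top" else (165,265,190,300)
    cv2.imwrite(f"pics/{n}5z.png",cv2.resize(p[a:b,c:e,::-1],None,fx=5,fy=5,interpolation=cv2.INTER_CUBIC))
E
```

```text
time_s: 10.0
eef_pos: [0.3874, 0.0371, 0.2652]
eef_rot: [0.001, -0.695, 0.719, -0.001]
wrist_force: [0.1, 0.3, -0.1]
opening: 0.697
t 10.0 pos [0.3874 0.0371 0.2652] q [-0.212 -0.279  2.029 -0.     1.39   1.394] open 0.697 F [ 0.1  0.3 -0.1] M [ 0.019 -0.011 -0.029]
turn tool [-0.002  -0.0003  0.0349] | shift if turned first [-0.0085 -0.2687  0.0152] | shift unturned [ 0.0009 -0.2688  0.0158]
```

View pics/scene5z.png

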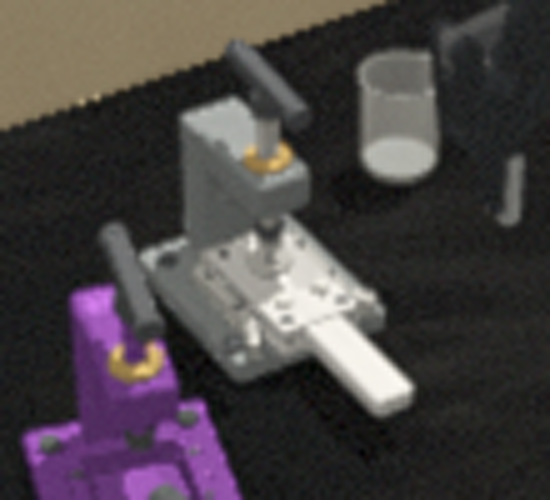

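View pics/top5z.png

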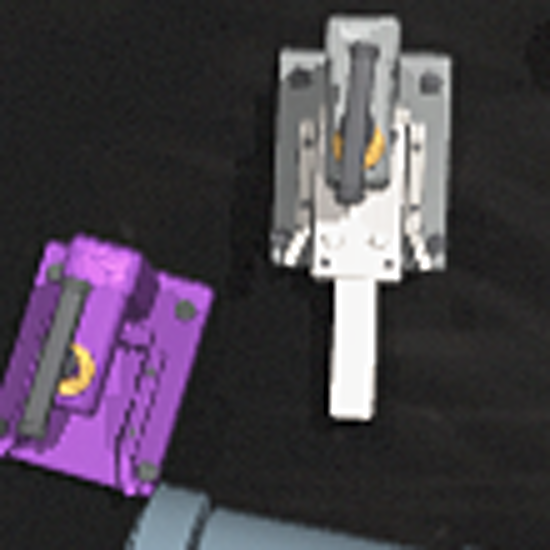

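Run:
```python
from h import *
f=lambda x,y:[200+x/5-.4,135+y/5-.4]
for nm,x,y,z in(("body rear",358,279,.036),("tongue end",352,419,.035),("rear L",312,277,.036),("rear R",402,281,.036)): print(nm,plane("top",[f(x,y)],z)[0].round(4))
g=cv2.cvtColor(cv2.imread("pics/top5.png"),cv2.COLOR_BGR2GRAY).astype(float)
P=[]
for r in range(194,217):
    v=g[r,255:290]; i=np.where(v>130)[0]; 
    l=255+i[0]-(v[i[0]]-130)/(v[i[0]]-v[i[0]-1]); e=255+i[-1]+(v[i[-1]]-130)/(v[i[-1]]-v[i[-1]+1]); P.append(((l+e)/2,r))
W=plane("top",P,.035); k=np.polyfit(W[:,0],W[:,1],1); print(k, "y at .6555",np.polyval(k,.6555),"at .5405",np.polyval(k,.5405))
# bar: line of dark bar in both views
for n,(a,b,c,e) in(("top",(140,180,262,282)),("scene",(168,195,230,256))):
    print(n)
print("bar top ends",plane("top",[f(348,203),f(365,40)],.163),plane("top",[f(335,0)],.1))
f2=lambda x,y:[190+x/5-.4,165+y/5-.4]
ends_s=[f2(298,112),f2(240,52)]
print("bar scene",plane("scene",ends_s,.16))
for a,b in((f(350,196),ends_s[0]),(f(365,50),ends_s[1])): print(tri("top",[a],"scene",[b]))
```

```text
body rear [0.5948 0.0289 0.036 ]
tongue end [0.516  0.0326 0.035 ]
rear L [0.5962 0.0547 0.036 ]
rear R [0.5935 0.0041 0.036 ]
[-0.04309844  0.05543585] y at .6555 0.027184822236718136 at .5405 0.03214114255878974
top
scene
bar top ends [[0.61410524 0.03158053 0.163     ]
 [0.69884745 0.02250989 0.163     ]] [[0.73762073 0.0395018  0.1       ]]
bar scene [[0.62384618 0.02714069 0.16      ]
 [0.69486631 0.02029383 0.16      ]]
(array([0.61761582, 0.03076409, 0.16453516]), np.float64(0.0006289646547658029))
(array([0.69355106, 0.02195515, 0.16136215]), np.float64(0.0015212987708965895))
```

```bash
R='[0,0,0,0,0,-0.14,-0.5]'; python3 -m pendant '[[[0,0,0,0,0,-0.14,-0.5],[0,0,0,0,0,-0.14,-0.5],[0,0,0,0,0,-0.14,-0.5],[0,0,0,0,0,-0.14,-0.5],[0,0,0,0,0,-0.14,-0.5],[0,0,0,0,0,-0.14,-0.5],[0,0,0,0,0,-0.14,-0.5],[0,0,0,0,0,-0.14,-0.5],[0,0,0,0,0,-0.14,-0.5],[0,0,0,0,0,-0.14,-0.5]]]'
python3 -m pendant '[[[0,0,0,0,0,-0.14,-0.5],[0,0,0,0,0,-0.14,-0.5],[0,0,0,0,0,-0.14,-0.5],[0,0,0,0,0,-0.14,-0.5],[0,0,0,0,0,-0.14,-0.5],[0,0,0,0,0,-0.14,-0.5],[0,0,0,0,0,-0.14,-0.5],[0,0,0,0,0,-0.14,-0.5],[0,0,0,0,0,-0.14,-0.5],[0,0,0,0,0,-0.14,-0.5]]]'
python3 -m pendant '[[[0,0,0,0,0,-0.13,-0.5],[0,0,0,0,0,-0.13,-0.5],[0,0,0,0,0,0,-0.5]]]'
python3 - <<'E'
from h import *
need([.6563,.027,.22],-.107+np.pi/2)
E
```

```text
time_s: 11.1
eef_pos: [0.3894, 0.0368, 0.2638]
eef_rot: [-0.0, 0.995, -0.1, -0.001]
wrist_force: [-0.1, 0.2, -0.6]
opening: 0.752
time_s: 12.1
eef_pos: [0.3894, 0.0368, 0.2638]
eef_rot: [-0.001, 0.825, 0.564, -0.0]
wrist_force: [-1.0, 0.1, 0.4]
opening: 0.75
time_s: 12.4
eef_pos: [0.3893, 0.0368, 0.2638]
eef_rot: [-0.001, 0.747, 0.665, -0.0]
wrist_force: [-0.4, -0.1, 0.3]
opening: 0.744
t 12.4 pos [0.3893 0.0368 0.2638] q [-0.212 -0.27   2.025  0.     1.389 -1.667] open 0.744 F [-0.4 -0.1  0.3] M [-0.006  0.018  0.034]
turn tool [-0.0015 -0.0002 -0.0088] | shift if turned first [0.0188 0.2665 0.0438] | shift unturned [0.0211 0.2664 0.0434]
```

```bash
python3 -m pendant '[[[0.0023,0.03,0,0,0,-0.009,-0.5],[0.0023,0.03,0,0,0,0,-0.5],[0.0023,0.03,0,0,0,0,-0.5],[0.0023,0.03,0,0,0,0,-0.5],[0.0023,0.03,0,0,0,0,-0.5],[0.0023,0.03,0,0,0,0,-0.5],[0.0023,0.03,0,0,0,0,-0.5],[0.002,0.03,0,0,0,0,-0.5],[0.002,0.026,0,0,0,0,-0.5],[0,0,0,0,0,0,-0.5]]]'
python3 - <<'E'
from h import *
need([.6563,.027,.181],-.107+np.pi/2)
E
```

```text
time_s: 13.4
eef_pos: [0.6577, 0.0275, 0.2623]
eef_rot: [-0.0, 0.745, 0.667, -0.0]
wrist_force: [-0.7, -0.5, -0.7]
opening: 0.751
t 13.4 pos [0.6577 0.0275 0.2623] q [-0.138  0.359  1.374  0.     1.41  -1.597] open 0.751 F [-0.7 -0.5 -0.7] M [-0.024 -0.01  -0.021]
turn tool [-0.001  -0.0001 -0.0047] | shift if turned first [-0.0007 -0.0014  0.0813] | shift unturned [-0.0007 -0.0013  0.0813]
```

```bash
python3 -m pendant '[[[-0.0007,-0.0013,0.02,0,0,-0.005,-0.5],[0,0,0.02,0,0,0,-0.5],[0,0,0.02,0,0,0,-0.5],[0,0,0.01,0,0,0,-0.5],[0,0,0.009,0,0,0,-0.5],[0,0,0,0,0,0,-0.5]]]'
python3 - <<'E'
from h import *
need([.6563,.027,.182],-.107+np.pi/2)
for n in("scene","top"):
    p,d=ctrl.camera(n); cv2.imwrite(f"pics/{n}6.png",p[:,:,::-1])
    a,b,c,e=(135,245,200,310) if n=="top" else (145,225,205,285)
    cv2.imwrite(f"pics/{n}6z.png",cv2.resize(p[a:b,c:e,::-1],None,fx=7,fy=7,interpolation=cv2.INTER_CUBIC))
E
```

```text
time_s: 14.0
eef_pos: [0.6532, 0.0275, 0.1842]
eef_rot: [-0.001, 0.743, 0.67, -0.001]
wrist_force: [-0.5, -0.4, -0.3]
opening: 0.75
t 14.0 pos [0.6532 0.0275 0.1842] q [-0.139  0.419  1.456 -0.     1.269 -1.606] open 0.75 F [-0.5 -0.4 -0.3] M [-0.008  0.072 -0.041]
turn tool [-0.0023 -0.0001  0.0034] | shift if turned first [-0.0002  0.0032  0.0022] | shift unturned [-0.0002  0.0032  0.0022]
```

View pics/scene6z.png

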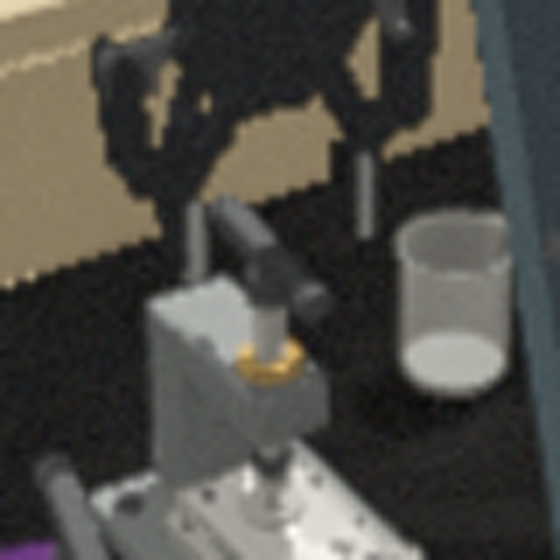

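```bash
python3 -m pendant '[[[0,0.0032,0.003,0,0,0.003,-0.4],[0,0,0,0,0,0,0],[0,0,0,0,0,0,0.4],[0,0,0,0,0,0,0.6],[0,0,0,0,0,0,1],[0,0,0,0,0,0,1],[0,0,0,0,0,0,1],[0,0,0,0,0,0,1]]]'
python3 - <<'E'
from h import *
need([.6563,.027,.181],-.107+np.pi/2)
for n in("scene",):
    p,d=ctrl.camera(n); cv2.imwrite(f"pics/{n}7.png",p[:,:,::-1])
    a,b,c,e=(135,245,200,310) if n=="top" else (145,225,205,285)
    cv2.imwrite(f"pics/{n}7z.png",cv2.resize(p[a:b,c:e,::-1],None,fx=7,fy=7,interpolation=cv2.INTER_CUBIC))
E
```

```text
time_s: 14.9
eef_pos: [0.6572, 0.0269, 0.183]
eef_rot: [0.0, 0.744, 0.669, 0.0]
wrist_force: [-1.3, -1.4, 4.0]
opening: 0.117
t 14.9 pos [0.6572 0.0269 0.183 ] q [-0.139  0.427  1.447 -0.     1.267 -1.604] open 0.117 F [-1.3 -1.4  4. ] M [-0.307  0.207  0.029]
turn tool [0.0005 0.0004 0.0011] | shift if turned first [ 0.     -0.0009  0.002 ] | shift unturned [ 0.0001 -0.0009  0.002 ]
```

View pics/scene7z.png

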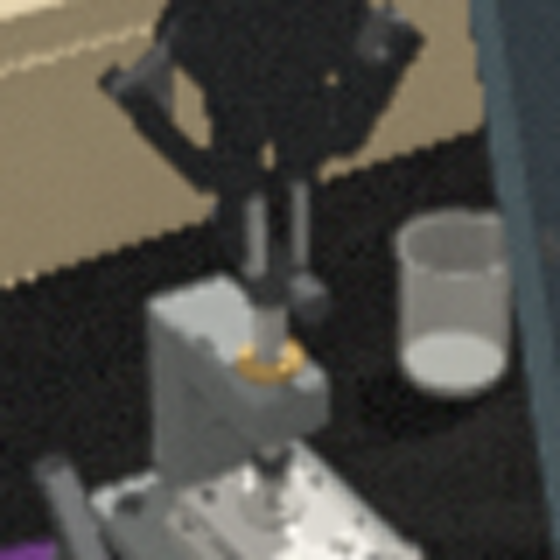

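```bash
cat > r.py <<'E'
from h import *
o,p,R=st(); m=R.as_matrix(); print("q6",round(o["q"][5],3),"q1",round(o["q"][0],3),"yaw x",round(np.arctan2(m[1,0],m[0,0]),3),"pos",p.round(4),"F",o["wrist_force"].round(1),"M",o["torque"].round(3),"op",round(o["opening"],3),"t",round(o["time_s"],2))
E
python3 -m pendant '[[[0,0,-0.001,0,0,0.0,1],[0,0,0,0,0,0,1]]]' >/dev/null; python3 r.py
python3 -m pendant '[[[0,0,0.0004,0,0,0.1,1],[0,0,0.0004,0,0,0.1,1],[0,0,0.0004,0,0,0.1,1],[0,0,0.0004,0,0,0.1,1]]]'; python3 r.py
python3 -m pendant '[[[0,0,0.0,0,0,0,1]]]' >/dev/null;  python3 r.py
```

```text
q6 -1.604 q1 -0.139 yaw x 1.465 pos [0.6571 0.0269 0.1831] F [ 1.5 -2.5 -0.7] M [-0.536 -0.155 -0.007] op 0.115 t 15.15
time_s: 15.55
eef_pos: [0.6571, 0.027, 0.1814]
eef_rot: [0.0, 0.863, 0.506, -0.0]
wrist_force: [1.2, -2.8, -1.1]
opening: 0.113
q6 -1.2 q1 -0.139 yaw x 1.061 pos [0.6571 0.027  0.1814] F [ 1.2 -2.8 -1.1] M [-0.398 -0.165  0.172] op 0.113 t 15.55
q6 -1.203 q1 -0.139 yaw x 1.064 pos [0.6571 0.027  0.1814] F [ 1.4 -2.9 -1.3] M [-0.445 -0.255 -0.138] op 0.117 t 15.65
```

```bash
python3 -m pendant '[[[0,0,0.0004,0,0,0.1,1],[0,0,0.0004,0,0,0.1,1],[0,0,0.0004,0,0,0.1,1]]]'>/dev/null; python3 r.py
python3 -m pendant '[[[0,0,0.0004,0,0,0.1,1],[0,0,0.0004,0,0,0.1,1],[0,0,0.0004,0,0,0.1,1]]]'>/dev/null; python3 r.py
python3 -m pendant '[[[0,0,0.0004,0,0,0.1,1]]]'>/dev/null; python3 r.py
python3 -m pendant '[[[0,0,0.0002,0,0,0.05,1]]]'>/dev/null; python3 r.py
python3 -m pendant '[[[0,0,0.0002,0,0,0.05,1]]]'>/dev/null; python3 r.py
python3 -m pendant '[[[0,0,0.0002,0,0,0.05,1]]]'>/dev/null; python3 r.py
python3 -m pendant '[[[0,0,0.0002,0,0,0.05,1]]]'>/dev/null; python3 r.py
```

```text
q6 -0.903 q1 -0.139 yaw x 0.764 pos [0.6571 0.027  0.1803] F [ 1.6 -2.5 -3.1] M [-0.359 -0.292  0.182] op 0.118 t 15.95
q6 -0.603 q1 -0.139 yaw x 0.464 pos [0.6572 0.0271 0.1791] F [ 1.9 -1.9 -2.4] M [-0.355 -0.349  0.166] op 0.114 t 16.25
q6 -0.503 q1 -0.139 yaw x 0.364 pos [0.6572 0.0271 0.1787] F [ 1.5 -2.7 -2. ] M [-0.435 -0.429  0.159] op 0.117 t 16.35
q6 -0.454 q1 -0.139 yaw x 0.315 pos [0.6572 0.0271 0.1785] F [ 2.6 -2.3 -2.8] M [-0.367 -0.353  0.18 ] op 0.121 t 16.45
q6 -0.405 q1 -0.139 yaw x 0.266 pos [0.6572 0.0271 0.1783] F [ 1.7 -1.6 -2.2] M [-0.401 -0.359  0.193] op 0.116 t 16.55
q6 -0.355 q1 -0.139 yaw x 0.216 pos [0.6572 0.0271 0.1781] F [ 2.  -1.6 -2.5] M [-0.354 -0.405  0.237] op 0.118 t 16.65
q6 -0.305 q1 -0.139 yaw x 0.166 pos [0.6572 0.0271 0.1779] F [ 1.9 -2.8 -3. ] M [-0.319 -0.37   0.209] op 0.119 t 16.75
```

```bash
for i in 1; do python3 -m pendant '[[[0,0,0.0002,0,0,0.05,1]]]'>/dev/null; python3 r.py
python3 -m pendant '[[[0,0,0.0002,0,0,0.05,1]]]'>/dev/null; python3 r.py
python3 -m pendant '[[[0,0,0.0002,0,0,0.05,1]]]'>/dev/null; python3 r.py; done
```

```text
q6 -0.255 q1 -0.139 yaw x 0.116 pos [0.6572 0.0271 0.1777] F [ 2.2 -1.9 -1.6] M [-0.344 -0.401  0.095] op 0.121 t 16.85
q6 -0.205 q1 -0.139 yaw x 0.066 pos [0.6572 0.0271 0.1775] F [ 2.6 -2.1 -1.8] M [-0.363 -0.388  0.148] op 0.121 t 16.95
q6 -0.155 q1 -0.139 yaw x 0.016 pos [0.6573 0.0271 0.1773] F [ 2.7 -3.1 -2.2] M [-0.33  -0.399  0.144] op 0.118 t 17.05
```

```bash
python3 -m pendant '[[[0,0,0.0002,0,0,0.05,1]]]'>/dev/null; python3 r.py
python3 -m pendant '[[[0,0,0.0002,0,0,0.05,1]]]'>/dev/null; python3 r.py
python3 -m pendant '[[[0,0,0.0002,0,0,0.05,1]]]'>/dev/null; python3 r.py
python3 -m pendant '[[[0,0,0.0002,0,0,0.05,1]]]'>/dev/null; python3 r.py
```

```text
q6 -0.105 q1 -0.139 yaw x -0.034 pos [0.6573 0.0271 0.1771] F [ 2.3 -1.3 -2.6] M [-0.325 -0.376  0.126] op 0.117 t 17.15
q6 -0.055 q1 -0.139 yaw x -0.084 pos [0.6573 0.0271 0.1769] F [ 1.7 -2.1 -2.4] M [-0.331 -0.449  0.192] op 0.116 t 17.25
q6 -0.005 q1 -0.139 yaw x -0.134 pos [0.6573 0.0271 0.1767] F [ 3.  -1.8 -2.4] M [-0.284 -0.466  0.158] op 0.118 t 17.35
q6 0.045 q1 -0.139 yaw x -0.184 pos [0.6573 0.0271 0.1765] F [ 2.8 -1.6 -2.8] M [-0.396 -0.466  0.116] op 0.119 t 17.45
```

```bash
python3 -m pendant '[[[0,0,0.0002,0,0,0.05,1]]]'>/dev/null; python3 r.py
python3 -m pendant '[[[0,0,0.0002,0,0,0.05,1]]]'>/dev/null; python3 r.py
```

```text
q6 0.095 q1 -0.139 yaw x -0.234 pos [0.6573 0.0271 0.1763] F [ 2.9 -2.3 -2.6] M [-0.359 -0.415  0.108] op 0.122 t 17.55
q6 0.145 q1 -0.139 yaw x -0.284 pos [0.6573 0.0271 0.1761] F [ 2.5 -2.7 -2.7] M [-0.302 -0.471  0.184] op 0.12 t 17.65
```

```bash
python3 -m pendant '[[[0,0,0.0002,0,0,0.05,1]]]'>/dev/null; python3 r.py
python3 -m pendant '[[[0,0,0.0002,0,0,0.05,1]]]'>/dev/null; python3 r.py
python3 -m pendant '[[[0,0,0.0002,0,0,0.05,1]]]'>/dev/null; python3 r.py
python3 -m pendant '[[[0,0,0.0002,0,0,0.05,1]]]'>/dev/null; python3 r.py
```

```text
q6 0.195 q1 -0.139 yaw x -0.334 pos [0.6574 0.0271 0.1759] F [ 1.9 -2.9 -3.4] M [-0.396 -0.458  0.195] op 0.116 t 17.75
q6 0.245 q1 -0.139 yaw x -0.384 pos [0.6574 0.0271 0.1757] F [ 2.7 -2.2 -1.6] M [-0.397 -0.472  0.212] op 0.114 t 17.85
q6 0.295 q1 -0.139 yaw x -0.434 pos [0.6574 0.0271 0.1755] F [ 2.6 -1.9 -3.1] M [-0.36  -0.531  0.194] op 0.116 t 17.95
q6 0.345 q1 -0.139 yaw x -0.484 pos [0.6574 0.0271 0.1753] F [ 2.4 -1.4 -2.9] M [-0.385 -0.508  0.123] op 0.113 t 18.05
```

```bash
python3 -m pendant '[[[0,0,0.0002,0,0,0.05,1]]]'>/dev/null; python3 r.py
python3 -m pendant '[[[0,0,0.0002,0,0,0.05,1]]]'>/dev/null; python3 r.py
python3 -m pendant '[[[0,0,0.0002,0,0,0.05,1]]]'>/dev/null; python3 r.py
python3 -m pendant '[[[0,0,0.0002,0,0,0.05,1]]]'>/dev/null; python3 r.py
```

```text
q6 0.395 q1 -0.139 yaw x -0.534 pos [0.6574 0.0271 0.1751] F [ 4.6 -2.  -2.2] M [-0.478 -0.521  0.122] op 0.118 t 18.15
q6 0.445 q1 -0.139 yaw x -0.584 pos [0.6574 0.0271 0.1749] F [ 3.5 -2.  -2.1] M [-0.422 -0.482  0.202] op 0.117 t 18.25
q6 0.495 q1 -0.139 yaw x -0.634 pos [0.6574 0.0271 0.1748] F [ 2.7 -2.3 -2.3] M [-0.354 -0.471  0.209] op 0.117 t 18.35
q6 0.545 q1 -0.139 yaw x -0.684 pos [0.6574 0.0271 0.1746] F [ 3.  -2.4 -2. ] M [-0.355 -0.422  0.231] op 0.115 t 18.45
```

```bash
python3 -m pendant '[[[0,0,0.0002,0,0,0.05,1]]]'>/dev/null; python3 r.py
python3 -m pendant '[[[0,0,0.0002,0,0,0.05,1]]]'>/dev/null; python3 r.py
```

```text
q6 0.595 q1 -0.139 yaw x -0.734 pos [0.6575 0.027  0.1745] F [ 2.7 -2.2 -1.3] M [-0.403 -0.407  0.267] op 0.119 t 18.55
q6 0.645 q1 -0.139 yaw x -0.784 pos [0.6575 0.0271 0.1743] F [ 2.7 -2.9 -1. ] M [-0.366 -0.333  0.262] op 0.118 t 18.65
```

```bash
python3 -m pendant '[[[0,0,0.0001,0,0,0.03,1]]]'>/dev/null; python3 r.py
python3 -m pendant '[[[0,0,0.0001,0,0,0.03,1]]]'>/dev/null; python3 r.py
```

```text
q6 0.675 q1 -0.139 yaw x -0.814 pos [0.6574 0.027  0.1743] F [ 3.8 -1.5 -1.5] M [-0.427 -0.549  0.292] op 0.118 t 18.75
q6 0.706 q1 -0.139 yaw x -0.845 pos [0.6574 0.027  0.1742] F [ 4.2 -2.9 -2.4] M [-0.43  -0.628  0.334] op 0.114 t 18.85
```

```bash
python3 -m pendant '[[[0,0,0.0001,0,0,0.03,1]]]'>/dev/null; python3 r.py
python3 -m pendant '[[[0,0,0.0001,0,0,0.03,1]]]'>/dev/null; python3 r.py
```

```text
q6 0.737 q1 -0.139 yaw x -0.876 pos [0.6574 0.027  0.1741] F [ 3.6 -2.4 -2.6] M [-0.456 -0.73   0.344] op 0.115 t 18.95
q6 0.767 q1 -0.139 yaw x -0.906 pos [0.6574 0.027  0.1741] F [ 4.6 -3.1 -3. ] M [-0.466 -0.792  0.354] op 0.115 t 19.05
```

```bash
python3 -m pendant '[[[0,0,0.0001,0,0,0.03,1]]]'>/dev/null; python3 r.py
python3 - <<'E'
import numpy as np
q=np.array([.195,.245,.295,.345,.395,.445,.495,.545,.595,.645,.675,.706,.737,.767]);m=np.array([.195,.212,.194,.123,.122,.202,.209,.231,.267,.262,.292,.334,.344,.354])
b=.163
for t in np.arange(.3,.65,.02):
    x=np.clip(q-t,0,None);s=(x@(m-b))/(x@x);print(round(t,2),round(s,2),np.std(m-b-s*x).round(4))
E
```

```text
q6 0.798 q1 -0.139 yaw x -0.937 pos [0.6574 0.027  0.174 ] F [ 4.2 -1.6 -3. ] M [-0.438 -0.806  0.302] op 0.119 t 19.15
0.3 0.36 0.0345
0.32 0.38 0.0323
0.34 0.41 0.0299
0.36 0.44 0.0281
0.38 0.47 0.0265
0.4 0.51 0.0254
0.42 0.55 0.0256
0.44 0.59 0.0263
0.46 0.64 0.027
0.48 0.7 0.0279
0.5 0.77 0.0294
0.52 0.85 0.0308
0.54 0.94 0.033
0.56 1.05 0.0349
0.58 1.19 0.0373
0.6 1.36 0.0403
0.62 1.59 0.0421
0.64 1.87 0.0457
```

```bash
python3 -m pendant '[[[0,0,0.0001,0,0,0.03,1]]]'>/dev/null; python3 r.py
```

```text
q6 0.828 q1 -0.139 yaw x -0.967 pos [0.6574 0.027  0.1739] F [ 4.3 -3.  -3.1] M [-0.476 -0.82   0.38 ] op 0.117 t 19.25
```

```bash
python3 -m pendant '[[[0,0,0.0001,0,0,0.03,1]]]'>/dev/null; python3 r.py
python3 -m pendant '[[[0,0,0.0001,0,0,0.02,1]]]'>/dev/null; python3 r.py
```

```text
q6 0.858 q1 -0.139 yaw x -0.997 pos [0.6574 0.027  0.1738] F [ 4.  -2.6 -3.3] M [-0.527 -0.743  0.34 ] op 0.117 t 19.35
q6 0.878 q1 -0.139 yaw x -1.017 pos [0.6574 0.027  0.1737] F [ 4.3 -1.9 -2.9] M [-0.466 -0.717  0.387] op 0.116 t 19.45
```

```bash
python3 - <<'E'
from h import *
for n in("scene","top"):
    p,d=ctrl.camera(n); cv2.imwrite(f"pics/{n}8.png",p[:,:,::-1])
    a,b,c,e=(135,245,200,310) if n=="top" else (150,220,205,285)
    cv2.imwrite(f"pics/{n}8z.png",cv2.resize(p[a:b,c:e,::-1],None,fx=8,fy=8,interpolation=cv2.INTER_CUBIC))
E
python3 r.py
```

```text
q6 0.877 q1 -0.139 yaw x -1.016 pos [0.6574 0.027  0.1737] F [ 4.  -2.  -4.2] M [-0.45  -0.797  0.27 ] op 0.116 t 19.55
```

View pics/scene8z.png

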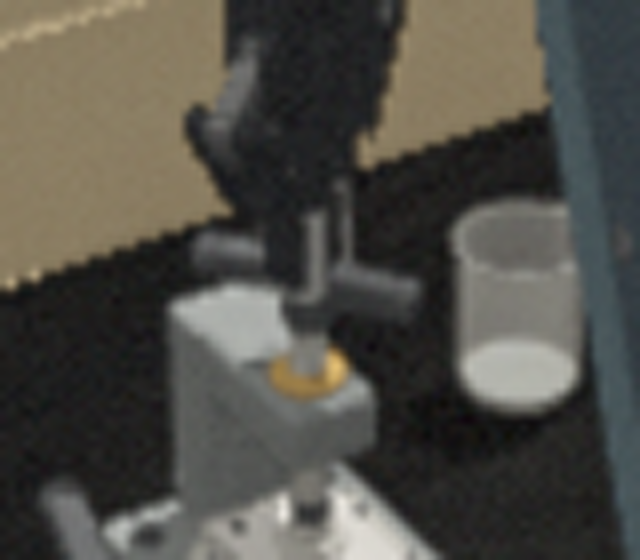

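Run:
```python
from h import *
f=lambda x,y:[205+x/8-.43,150+y/8-.43]
P=plane("scene",[f(203,250),f(411,298)],.151); print(P,np.arctan2(*(P[1]-P[0])[1::-1]),np.linalg.norm(P[1]-P[0]))
```

```text
[[0.69248305 0.04724048 0.151     ]
 [0.62629077 0.00344765 0.151     ]] -2.557105785975596 0.07936769066970371
```

Run:
```python
import numpy as np
q=np.array([-.903,-.603,-.503,-.454,-.405,-.355,-.305,-.255,-.205,-.155,-.105,-.055,-.005,.045,.095,.145,.195,.245,.295,.345,.395,.445,.495,.545,.595,.645,.675,.706,.737,.767,.798,.828,.858,.878])
m=np.array([.182,.166,.159,.18,.193,.237,.209,.095,.148,.144,.126,.192,.158,.116,.108,.184,.195,.212,.194,.123,.122,.202,.209,.231,.267,.262,.292,.334,.344,.354,.302,.38,.34,.387])
for t in np.arange(.3,.7,.03):
    x=np.clip(q-t,0,None);A=np.c_[np.ones_like(q),x];s,*_=np.linalg.lstsq(A,m,rcond=None);print(round(t,2),s.round(3),np.std(m-A@s).round(4),"over now",(s[1]*(.878-t)).round(3))
```

```text
0.3 [0.161 0.359] 0.0352 over now 0.208
0.33 [0.162 0.386] 0.0339 over now 0.211
0.36 [0.163 0.414] 0.033 over now 0.215
0.39 [0.165 0.446] 0.0326 over now 0.218
0.42 [0.166 0.481] 0.0329 over now 0.22
0.45 [0.168 0.519] 0.0338 over now 0.222
0.48 [0.17  0.564] 0.0349 over now 0.224
0.51 [0.172 0.615] 0.0364 over now 0.226
0.54 [0.175 0.674] 0.0385 over now 0.228
0.57 [0.177 0.746] 0.0407 over now 0.23
0.6 [0.18  0.828] 0.0437 over now 0.23
0.63 [0.183 0.931] 0.0467 over now 0.231
0.66 [0.186 1.049] 0.0507 over now 0.229
0.69 [0.19  1.195] 0.0549 over now 0.225
```

```bash
python3 -m pendant '[[[0,0,0,0,0,0,0.6],[0,0,0,0,0,0,0.3],[0,0,0,0,0,0,-0.1],[0,0,0,0,0,0,-0.3],[0,0,0,0,0,0,-0.3],[0,0,-0.01,0,0,0,-0.3],[0,0,-0.03,0,0,0,-0.3],[0,0,-0.04,0,0,0,-0.3],[0,0,-0.03,0,0,0,-0.3],[0,0,0,0,0,0,-0.3]]]'
python3 - <<'E'
from h import *
for n in("scene","top"):
    p,d=ctrl.camera(n); cv2.imwrite(f"pics/{n}9.png",p[:,:,::-1])
    a,b,c,e=(135,245,200,310) if n=="top" else (150,250,195,285)
    cv2.imwrite(f"pics/{n}9z.png",cv2.resize(p[a:b,c:e,::-1],None,fx=6,fy=6,interpolation=cv2.INTER_CUBIC))
E
python3 r.py
```

```text
time_s: 20.55
eef_pos: [0.6597, 0.0269, 0.2912]
eef_rot: [-0.002, 0.874, -0.486, 0.005]
wrist_force: [0.5, -0.1, 0.6]
opening: 0.649
q6 0.876 q1 -0.139 yaw x -1.015 pos [0.6575 0.0271 0.2854] F [0.1 0.2 0. ] M [-0.034  0.036 -0.003] op 0.651 t 20.65
```

View pics/scene9z.png

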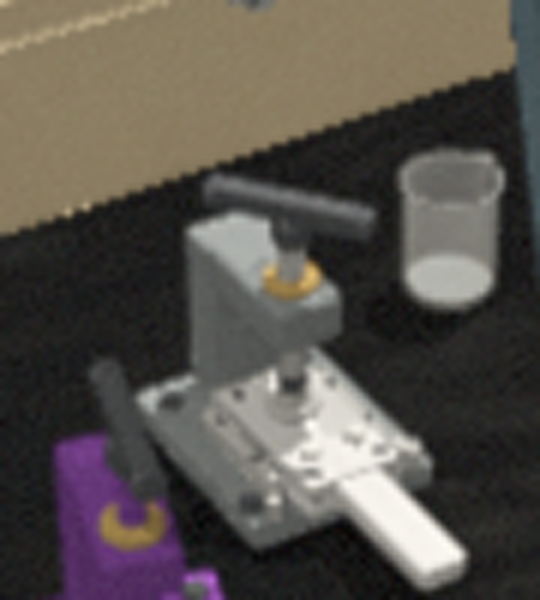

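View pics/top9z.png

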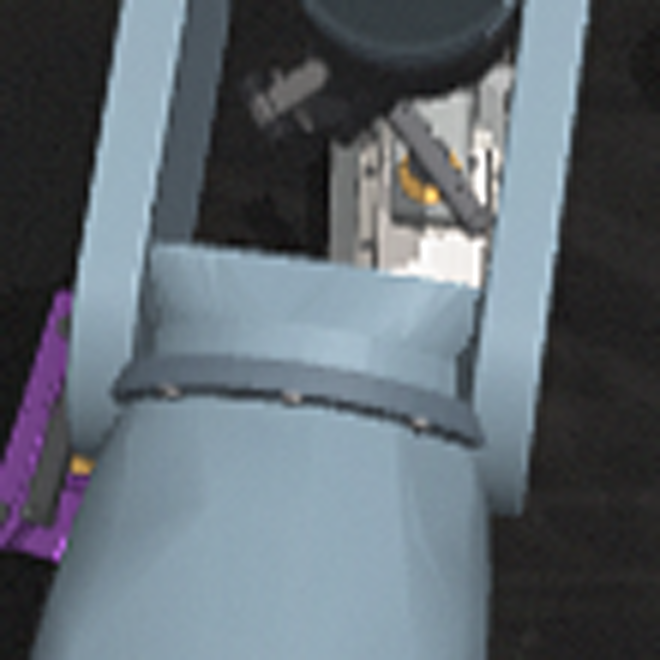

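Run:
```python
from h import *
f=lambda x,y:[195+x/6-.42,150+y/6-.42]
P=plane("scene",[f(213,190),f(370,221)],.152); print(P.round(4),np.arctan2(*(P[1]-P[0])[1::-1]),np.linalg.norm(P[1]-P[0]))
f=lambda x,y:[200+x/6-.42,135+y/6-.42]
P=plane("top",[f(398,112),f(480,222)],.155); print(P.round(4),np.arctan2(*(P[1]-P[0])[1::-1]),np.linalg.norm(P[1]-P[0]))
```

```text
[[0.6889 0.0489 0.152 ]
 [0.6263 0.0025 0.152 ]] -2.5038308568815384 0.07798857956480422
[[0.673  0.04   0.155 ]
 [0.6249 0.0051 0.155 ]] -2.515059784526481 0.05947233541998329
```

```bash
python3 -m pendant '[[[0,0,0,0,0,0,-0.3],[0,0,0,0,0,0,-0.3],[0,0,0,0,0,0,-0.3]]]'; python3 r.py; python3 -c "
from bench import ctrl; print(ctrl.hand_in())"
```

```text
time_s: 20.95
eef_pos: [0.6565, 0.0272, 0.2823]
eef_rot: [0.0, 0.874, -0.486, -0.001]
wrist_force: [0.1, -0.6, 0.7]
opening: 0.646
q6 0.876 q1 -0.139 yaw x -1.015 pos [0.6565 0.0272 0.2823] F [ 0.1 -0.6  0.7] M [-0.011 -0.008  0.015] op 0.646 t 20.95
the job is handed in; nothing more can be done
None
```

I slid the cassette into the grey clamp until it met the back stop (about 14 N of push), lowered it and let go. I then turned the T-handle about 2.4 rad clockwise in one grip, released it, raised the arm clear and handed in at 21 s.

**Cassette:** after release, the pictures put it within about 1 mm of home, 0.4 mm sideways and about 0.001 rad in yaw.

**Clamping:** the torque rose from about 0.165 N m free to about 0.385 N m, which is about 0.22 N m over free. That is inside the firm band but near its lower end.

**Checks that disagreed:**
- Torque rose more slowly with turn than the listed 0.8 to 1.5 N m per rad. My fits gave about 0.4 to 0.7 around the likely touch point.
- The released bar stood about 0.08 rad behind the gripper's turn.
- From torque I estimate 30 to 57 N; from angle, 36 to 85 N. Both are between 25 and 110 N, but I did not measure the clamping force itself or regrip to check it.

**Bystanders:** the beaker looked unmoved in the last picture. I did not check the bottle and well plate afterwards, but the arm felt no contact with them.

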